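# Mesh the handwheel onto the eyelet press's splined spindle and close the press

## Task

The handwheel of the eyelet press is lying on the bench: fit it back on the press, hub underside down as it lies, by setting it over the top of the splined spindle and pressing lightly while you rock the wheel until the teeth mesh and the hub slides fully home on the collar. Then turn the wheel clockwise to run the ram down until the upper die rests on the lower die, and let go. Do not force or hammer the splines together, and leave the tin of grommets and the pliers where they lie.

Things in the scene. Friction and masses are not known exactly. Their poses are not given: they have to be found in the camera images.
- wheel_mid (a point): Loose black iron handwheel, 0.5 to 0.75 kg, 139 mm across the rim. This point: on its axis, half-way up the hub, 28 mm above the hub's underside; z up the axis, x towards the crank handle. The hub is a round tube 46 mm in diameter, 56 mm high. Rim and three spokes lie low (tops 18 and 16 mm above the underside), so the hub's upper 38 mm stand free to be gripped from above.
- wheel: The same handwheel; origin at the centre of the hub's underside. Upright wooden crank handle 21 mm thick, 62 mm from the axis, top 54 mm above the underside. Inside of the rim 54 mm from the axis. The bore goes through the hub; six lands, 60 degrees apart, 2 to 38 mm above the underside (26 mm across the lands, 34 mm across the grooves, grooves 7.5 mm wide).
- collar (a point): On the axis of the press's vertical spindle, centre of the upper face of its steel collar (45 mm across, 200 mm above the bench), on which the hub's underside must sit. z up, x to the back of the press: these axes do not turn with the spindle, and the angle at which the spline teeth stand is not told and differs each time. The spindle cannot move up or down.
- spindle_tip (a point): Top of the spindle's nose, 44 mm above the collar, on the axis. From the collar up: six splines 60 degrees apart (32 mm across tips, 24.8 mm at the root, 6 mm wide, 30 mm long, flat upper ends), then a plain nose 24.4 mm across with tapered tip. With the teeth not meshed the hub's underside stands 28 mm above the collar; meshed, it has about 3 degrees of play either way.
- press: Fixed green C-frame eyelet press; origin on the bench under the spindle axis, x to its back. Base 22 mm high, 110 mm wide, from 60 mm in front of the axis to 130 mm behind; head top 180 mm above the bench. The spindle turns stiffly (0.2 N m) both ways; clockwise from above lowers the ram 4 mm per radian to a firm stop. Pressing with over 40 N before the hub is home bruises the splines.
- upper_die (a point): Centre of the lower face of the upper die (17 mm across) on the ram, straight above the lower die. It starts 3 to 8 mm above it, which is 0.85 to 1.9 rad of clockwise turn.
- lower_die (a point): Centre of the top face of the fixed lower die (19 mm across) on the press base, on the spindle axis, 55 mm above the bench.
- tin: Bystander: round open tin of copper grommets, 78 mm across, 28 mm high; origin under its middle.
- pliers: Bystander: steel snap pliers lying flat, 135 mm long, 65 mm wide, 15 mm high; origin on the bench under the rivet; x points to the jaws.
Things that resemble listed ones, but are neither listed nor needed, are in the scene too. What is shaped like the wheel but pink, turquoise or yellow is not meant.

How it is judged:
By the outcome, as a careful person would: the job done as asked, in the order asked, and still so for the second after the job is handed in, with the robot touching nothing.
It also fails if it takes over 69 s, if anything falls off the work surface, if the arm or the gripper's body presses on something with over 40 N, if the wrist force passes 120 N, or if a joint passes its speed limit or range.

## Robot

A 6-joint arm with a two-finger parallel gripper is mounted at the origin on the work surface. World frame = base frame: x ahead of the robot, y to its left, z up, the work surface at z = 0. Lengths are in m, angles in rad, forces in N, time in s.
With the tool pointing down it reaches from about 0.425 to 0.95 m from the base axis. Payload 3.5 kg.
Tool frame: the origin (TCP) lies where the fingers leave the gripper's body, on its centre line; the fingertips stand 73 mm ahead of it and the grasp point (between the pads) lies 54 mm ahead of it (r.tip_reach is the distance from the TCP to the fingertips, in m); z points along the fingers, y is the direction in which the jaws open and shut (so a half turn about z gives the same grasp; the last joint's range is limited). The gripper opens to 85 mm and grips with 20 to 120 N. Pads are 22 mm wide; open, the fingers measure 114 mm over their backs; the gripper's body (76 mm by 85 mm) begins 54 mm behind the grasp point. The pads swing forward as they close: fully open they stand 13 mm farther back than shut.
Start: joints at [0.994, 0.286, 1.577, -0, 1.279, -0.15], TCP at [0.279, 0.614, 0.304] pointing down, gripper open.
Joint ranges: [-2.77, 2.77], [-0.9, 2.22], [0.21, 2.48], [-1.53, 4.67], [0.24, 2.81], [-2.84, 2.84]. Speed limits (rad/s): [2.79, 2.79, 3.14, 3.14, 3.14, 3.14].

## Interface

Orientations are given as a rotation vector (axis times angle).
In Python, from station import r, optics gives the robot as it stands.
- The arm moves only by the tool carry_out, never from a script. Its argument "motion" is a list of rows, each a list of 7 numbers: the turn, a rotation vector about the tool's x, y, z in degrees, then the shift along the tool's x, y, z in cm, then the opening, from 0 (shut) to 1 (fully open). A call has 1 to 8 rows; each row shifts and turns the commanded pose from where the row before left it, along the tool's axes as they then stand; what a row does not reach is not made up. A row lasts 1/12 s, in which the tool goes at most 41.7 mm and 7.16 degrees, less where a joint would pass 70% of its speed; a pose out of reach is approached as far as the arm can. A call is refused whole if a number of a shift passes 4.17 or a number of a turn 7.16, either way. A call with a gripper value outside its range is refused whole. The fingers move at their own pace and stop on an object; "force" is the grip in N (left out, the last holds). Time passes only in rows, so rows that do not move let the fingers close. It gives the time, the measured TCP pose, the force and the opening at its end, in the units of the state.
- r.read_state(): the state, without advancing time (a new reading comes with each control period).
- optics.capture(name): name is "side" or "top" or "wrist"; returns a dict with "color" (480x640x3 uint8, red, green, blue), "mtx" (3x3 intrinsics, pixels), "D" ([k1, k2, p1, p2, k3] as OpenCV has them; the pictures are not rectified), "xyz" and "orientation" of the camera in the world; the wrist camera has in their place "T_tool_cam" (4x4, takes a point from camera to tool coordinates, whose origin is the TCP and whose axes are the flange's). Camera axes: x right, y down, z forward; pixel columns grow to the right and rows downward; lengths in m; the calibration is good to about 2 mm. A picture is of the moment at which its call begins: read the wrist's pose just before it. There is no depth.
- r.sign_off(): hands the job in, once; it reports no verdict.
The state is a dict: "clock": time; "joints": joint angles; "dq": joint speeds; "joint_efforts": joint torques, N m; "eef_pos": TCP position; "tool_rot": TCP orientation; "wrist_force": force on the tool from outside, world axes, zero at the start; "torque": the same for the moment, N m; "gripper_width": finger opening in m.
Only numpy, scipy, OpenCV 4.12 (cv2) and the standard library are available. Lean on these libraries where they do the work, as an engineer would, in place of code of your own. Each camera call takes 0.05 s, during which the arm holds its last target.

## Working session

There is one attempt and no reset: what is moved stays moved. The work goes in short steps, Python scripts to look and compute and a tool call to move; the robot and the scene stay as the last step left them, time stands still between calls to the robot, and variables do not carry over. Pictures are saved under pics/ and viewed, and the job is handed in when it is done.

Besides the shell and the picture viewer there is one more tool, called after "Emit:" in YAML: its name, and indented under it one key for each argument. carry_out: Moves the arm, as the interface text tells. Its arguments: {"type":"object","properties":{"motion":{"type":"array"},"force":{"type":"number"}},"required":["motion"]}

```bash
ls; mkdir -p pics; python3 - <<'E'
from station import r, optics
import cv2
s=r.read_state();print(s)
for n in ["side","top","wrist"]:
    c=optics.capture(n)
    cv2.imwrite(f"pics/{n}0.png",c["color"][:,:,::-1])
    print(n,{k:v for k,v in c.items() if k!="color"})
E
```

```text
pics
{'clock': 0.0, 'joints': array([ 9.93981273e-01,  2.87169590e-01,  1.57815289e+00, -7.38873568e-06,
        1.27861192e+00, -1.49997155e-01]), 'dq': array([0.0001135 , 0.00032344, 0.00162077, 0.00101694, 0.00127146,
       0.00172122]), 'joint_efforts': array([ 4.10802149e-04, -4.05977726e+01, -2.92630291e+01, -6.61095669e-05,
        5.70499702e-03,  6.68817854e-07]), 'eef_pos': array([0.27914082, 0.61404843, 0.30255742]), 'tool_rot': array([-0.66518794, -3.0695162 ,  0.00344122]), 'wrist_force': array([-0.33403551, -0.41634745,  0.35590462]), 'torque': array([ 0.05985991, -0.03725589, -0.02386653]), 'gripper_width': 0.08544024478413817}
side {'mtx': array([[520.4651126 ,   0.        , 316.37113517],
       [  0.        , 520.4651126 , 243.30566877],
       [  0.        ,   0.        ,   1.        ]]), 'D': array([-0.06494732,  0.        ,  0.        ,  0.        ,  0.        ]), 'xyz': array([ 0.35654064, -0.75313261,  0.77874199]), 'orientation': array([-2.1950713 ,  0.09349974, -0.02845288])}
top {'mtx': array([[523.83930834,   0.        , 323.41422219],
       [  0.        
[... 181 characters left out ...]
079654, 0.05967755, 1.46372847]), 'orientation': array([-2.20251666,  2.16663966, -0.09938965])}
wrist {'mtx': array([[337.19178167,   0.        , 319.20237342],
       [  0.        , 337.19178167, 239.8024792 ],
       [  0.        ,   0.        ,   1.        ]]), 'D': array([-0.02837888,  0.        ,  0.        ,  0.        ,  0.        ]), 'T_tool_cam': array([[-1.96999532e-05, -9.45912285e-01, -3.24422486e-01,
         8.29494339e-02],
       [ 9.99999994e-01, -5.41727956e-05,  9.72274152e-05,
         1.14776520e-03],
       [-1.09543479e-04, -3.24422482e-01,  9.45912280e-01,
        -7.11562089e-02],
       [ 0.00000000e+00,  0.00000000e+00,  0.00000000e+00,
         1.00000000e+00]])}
```

View pics/side0.png

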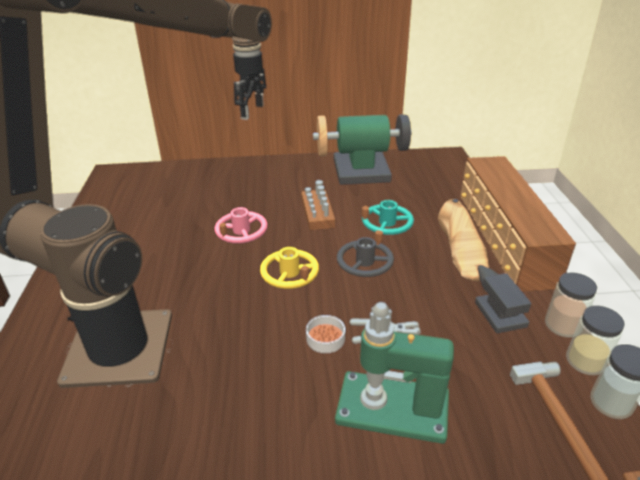

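View pics/top0.png

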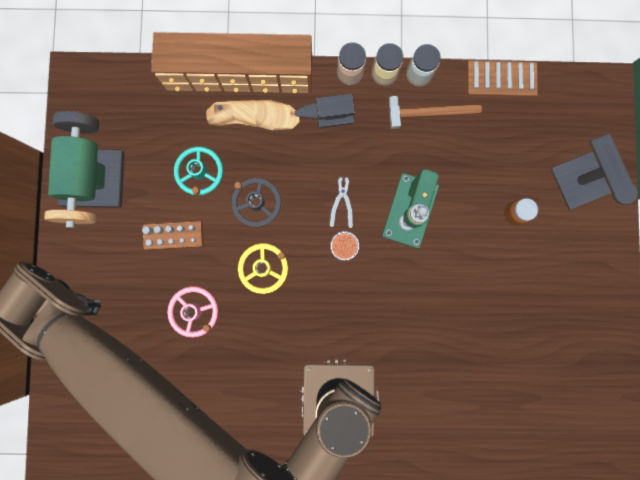

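View pics/wrist0.png

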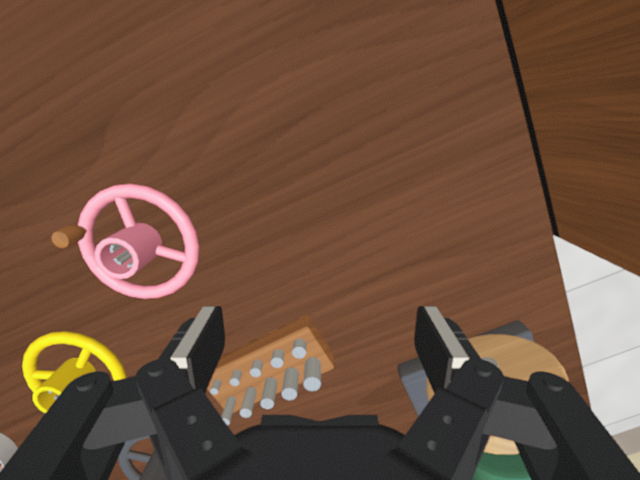

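The side view shows four wheels: pink (241,225), yellow (290,265), turquoise (388,216) and black (366,256). In the top view the black one is at (256,202), and only its colour fits the description. The press spindle is at about (419,213) in top and (380,312) in side. The tin is at (344,246) and the pliers at (343,205) in top. I'll enlarge the black wheel and the press next.

```bash
cat > h.py <<'E'
import numpy as np, cv2
from scipy.spatial.transform import Rotation as R
from station import r, optics
def cap(n):
    if n=="wrist":
        s=r.read_state(); c=optics.capture(n)
        T=np.eye(4);T[:3,:3]=R.from_rotvec(s["tool_rot"]).as_matrix();T[:3,3]=s["eef_pos"]
        W=T@c["T_tool_cam"]
    else:
        c=optics.capture(n);W=np.eye(4);W[:3,:3]=R.from_rotvec(c["orientation"]).as_matrix();W[:3,3]=c["xyz"]
    c["W"]=W;return c
def ray(c,uv):
    p=cv2.undistortPoints(np.array([[uv]],float),c["mtx"],c["D"])[0,0]
    d=c["W"][:3,:3]@np.array([p[0],p[1],1]);return c["W"][:3,3],d/np.linalg.norm(d)
def plane(c,uv,z):
    o,d=ray(c,uv);return o+d*(z-o[2])/d[2]
def tri(l):
    A=np.zeros((3,3));b=np.zeros(3)
    for c,uv in l:
        o,d=ray(c,uv);P=np.eye(3)-np.outer(d,d);A+=P;b+=P@o
    x=np.linalg.solve(A,b)
    g=[np.linalg.norm((np.eye(3)-np.outer(ray(c,uv)[1],ray(c,uv)[1]))@(x-ray(c,uv)[0])) for c,uv in l]
    return x,g
def proj(c,X):
    Wi=np.linalg.inv(c["W"]);rv,_=cv2.Rodrigues(Wi[:3,:3])
    return cv2.projectPoints(np.atleast_2d(np.array(X,float)),rv,Wi[:3,3],c["mtx"],c["D"])[0][:,0]
def crop(c,u,v,w,h,k,name):
    im=c["color"][v:v+h,u:u+w,::-1];cv2.imwrite("pics/"+name,cv2.resize(im,None,fx=k,fy=k,interpolation=cv2.INTER_CUBIC))
E
python3 - <<'E'
from h import *
t=cap("top");s=cap("side")
np.save("top.npy",t,allow_pickle=True);np.save("side.npy",s,allow_pickle=True)
def two(c,a,b,name):
    L=[cv2.resize(c["color"][v:v+70,u:u+80,::-1],None,fx=5,fy=5,interpolation=cv2.INTER_CUBIC) for u,v in (a,b)]
    cv2.imwrite("pics/"+name,np.hstack(L))
two(t,(220,165),(380,165),"tc.png");two(s,(325,220),(340,290),"sc.png")
E
```

```text
(no output)
```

View pics/tc.png

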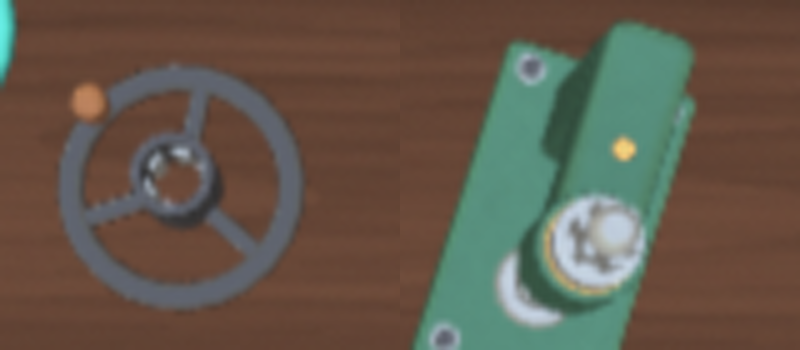

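View pics/sc.png

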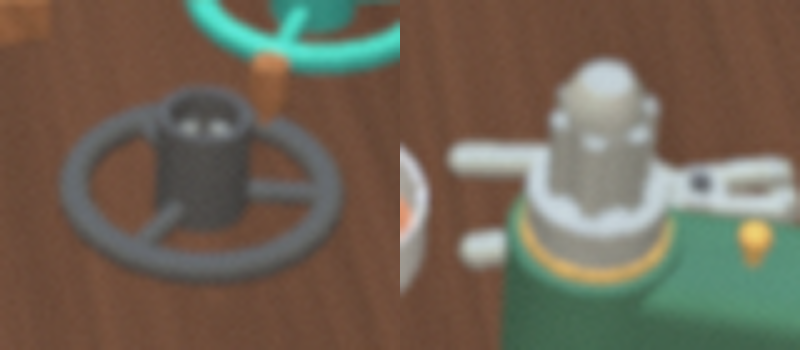

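The crops confirm it: only this wheel is dark iron with a wooden handle. In top, its hub top is at (255.2,199.4), rim centre (256.2,202.6) and handle top (237.6,185.2); in side the hub top is at (366.2,242). The spindle tip is at (423,211) in top and (381.4,305.6) in side.

```bash
python3 - <<'E'
from h import *
t=np.load("top.npy",allow_pickle=True).item();s=np.load("side.npy",allow_pickle=True).item()
print("hubtop",tri([(t,(255.2,199.4)),(s,(366.2,242))]))
print("handle",tri([(t,(237.6,185.2)),(s,(378.8,231.5))]))
print("rim",plane(t,(256.2,202.6),.018), "hub@56",plane(t,(255.2,199.4),.056), "handle@54",plane(t,(237.6,185.2),.054))
print("tip",tri([(t,(423,211)),(s,(381.4,305.6))]))
print("collar",plane(t,(419.6,213.6),.2))
print("base pts", plane(t,(406.4+0,178.6),.022),plane(t,(389,232.6),.022),plane(t,(467,0),.02))
for n,uv in dict(tin=(344,246),pl=(343,205),turq=(195,168),yel=(261,268)).items(): print(n,plane(t,uv,.02))
print(proj(s,[.5,0,0]),r.read_state()["clock"])
E
```

```text
hubtop (array([0.54133816, 0.23326617, 0.05921295]), [np.float64(0.00036783377323392787), np.float64(0.0003678337732338618)])
handle (array([0.5806623 , 0.28305499, 0.05253563]), [np.float64(0.00034726042230306454), np.float64(0.00034726042230290646)])
rim [0.53877048 0.23535737 0.018     ] hub@56 [0.54149299 0.23368356 0.056     ] handle@54 [0.58003061 0.28284538 0.054     ]
tip (array([ 0.49076368, -0.1846984 ,  0.24442036]), [np.float64(0.0006915833720884042), np.float64(0.0006915833720881345)])
collar [ 0.49005631 -0.18520607  0.2       ]
base pts [ 0.61331336 -0.18263091  0.022     ] [ 0.46073203 -0.13473479  0.022     ] [ 1.14213662 -0.35814866  0.02      ]
tin [ 0.42156608 -0.01058737  0.02      ]
pl [ 0.53594717 -0.00634166  0.02      ]
turq [0.63313449 0.40864221 0.02      ]
yel [0.35701416 0.21711226 0.02      ]
[[362.42663457 332.0327694 ]] 0.25
```

Both heights agree with the text: hub top 59 mm (given 56) and spindle tip 244 mm (given 244). The handle lies 62.7 mm from the axis. I'll move above the wheel.

Emit:
carry_out:
  motion:
    - [0,0,0,-2.0,-1.2,0.2,1]
    - [0,0,0,-3.3,-2.0,0.4,1]
    - [0,0,0,-3.3,-2.0,0.4,1]
    - [0,0,0,-3.3,-2.0,0.4,1]
    - [0,0,0,-3.3,-2.0,0.4,1]
    - [0,0,0,-3.3,-2.0,0.4,1]
    - [0,0,0,-3.3,-2.0,0.4,1]
    - [0,0,0,-3.3,-2.0,0.4,1]

```text
clock: 0.92
eef_pos: [0.4456, 0.3705, 0.2738]
tool_rot: [0.665, 3.07, 0.0]
wrist_force: [0.8, 0.7, 0.4]
gripper_width: 0.0853
```

Emit:
carry_out:
  motion:
    - [0,0,0,-3.3,-2.0,0.4,1]
    - [0,0,0,-3.3,-2.0,0.4,1]
    - [0,0,0,-3.3,-2.0,0.4,1]
    - [0,0,0,-3.3,-2.0,0.4,1]
    - [0,0,0,-2.0,-1.0,0,1]
    - [0,0,-6.9,0,0,0,1]
    - [0,0,-6.9,0,0,0,1]
    - [0,0,-6.9,0,0,0,1]

```text
clock: 1.58
eef_pos: [0.5464, 0.2265, 0.2577]
tool_rot: [-0.096, -3.14, 0.0]
wrist_force: [-0.2, 0.5, -0.3]
gripper_width: 0.0855
```

Emit:
carry_out:
  motion:
    - [0,0,-6.9,0,0,0,1]
    - [0,0,-6.9,0,0,0,1]
    - [0,0,-6.9,0,0,0,1]
    - [0,0,-6.9,0,0,0,1]
    - [0,0,-6.9,0,0,0,1]
    - [0,0,-6.9,0,0,0,1]
    - [0,0,-6.9,0,0,0,1]
    - [0,0,-6.9,0,0,0,1]

```text
clock: 2.25
eef_pos: [0.546, 0.2273, 0.2578]
tool_rot: [1.372, -2.826, -0.0]
wrist_force: [0.1, 0.6, 0.3]
gripper_width: 0.0856
```

```bash
cat >> h.py <<'E'
def head():
    s=r.read_state();M=R.from_rotvec(s["tool_rot"]).as_matrix()
    print("t",round(s["clock"],2),"pos",s["eef_pos"].round(4),"head",round(np.degrees(np.arctan2(M[1,0],M[0,0])),2),"zax",M[:,2].round(4),"j",s["joints"].round(3),"F",s["wrist_force"].round(1),"T",s["torque"].round(2),"w",round(s["gripper_width"],4))
    return s,M
def delta(p):
    s,M=head(); print("tool delta cm",(M.T@(np.array(p)-s["eef_pos"])*100).round(2))
E
python3 - <<'E'
from h import *
head();c=cap("wrist");np.save("w1.npy",c,allow_pickle=True)
cv2.imwrite("pics/w1.png",c["color"][:,:,::-1]);delta([.54,.234,.25])
E
```

```text
t 2.25 pos [0.546  0.2273 0.2578] head -128.21 zax [-2.e-04 -0.e+00 -1.e+00] j [ 0.223  0.146  1.829  0.     1.167 -2.252] F [0.1 0.6 0.3] T [-0.03 -0.07 -0.03] w 0.0856
t 2.3 pos [0.546  0.2273 0.2578] head -127.99 zax [-2.e-04 -1.e-04 -1.e+00] j [ 0.223  0.146  1.829 -0.     1.167 -2.255] F [0.1 0.3 0.1] T [ 0.03  0.01 -0.04] w 0.0855
tool delta cm [-0.16  0.88  0.78]
```

View pics/w1.png

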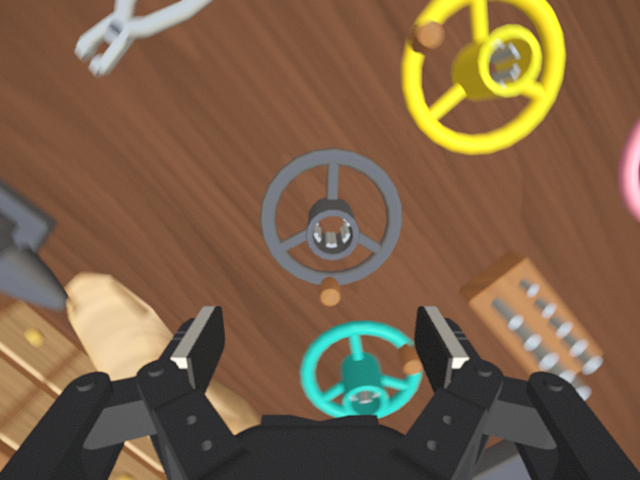

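The wrist view shows the black wheel at (332,215), with its hub top near (332,231) and handle at (330,292). I'll move the camera over the hub and lower it for a second view.

Emit:
carry_out:
  motion:
    - [0,0,0,-2.0,0.3,2.2,1]
    - [0,0,0,-2.0,0.2,2.2,1]
    - [0,0,0,-2.0,0.2,2.2,1]
    - [0,0,0,-2.0,0.2,2.2,1]
    - [0,0,0,0,0,0,1]
    - [0,0,0,0,0,0,1]

```text
clock: 2.8
eef_pos: [0.5879, 0.2956, 0.1675]
tool_rot: [1.361, -2.826, -0.001]
wrist_force: [-0.1, -0.3, -0.7]
gripper_width: 0.0851
```

```bash
python3 - <<'E'
from h import *
head();c=cap("wrist");np.save("w2.npy",c,allow_pickle=True)
crop(c,220,10,200,200,3.9,"w2.png")
c=np.load("w1.npy",allow_pickle=True).item();crop(c,250,140,160,175,4,"w1c.png")
E
```

```text
t 2.8 pos [0.5879 0.2956 0.1675] head -128.59 zax [-0.0045 -0.0017 -1.    ] j [ 0.312  0.387  1.712 -0.     1.047 -2.156] F [-0.1 -0.3 -0.7] T [ 0.01 -0.01  0.02] w 0.0851
```

View pics/w2.png

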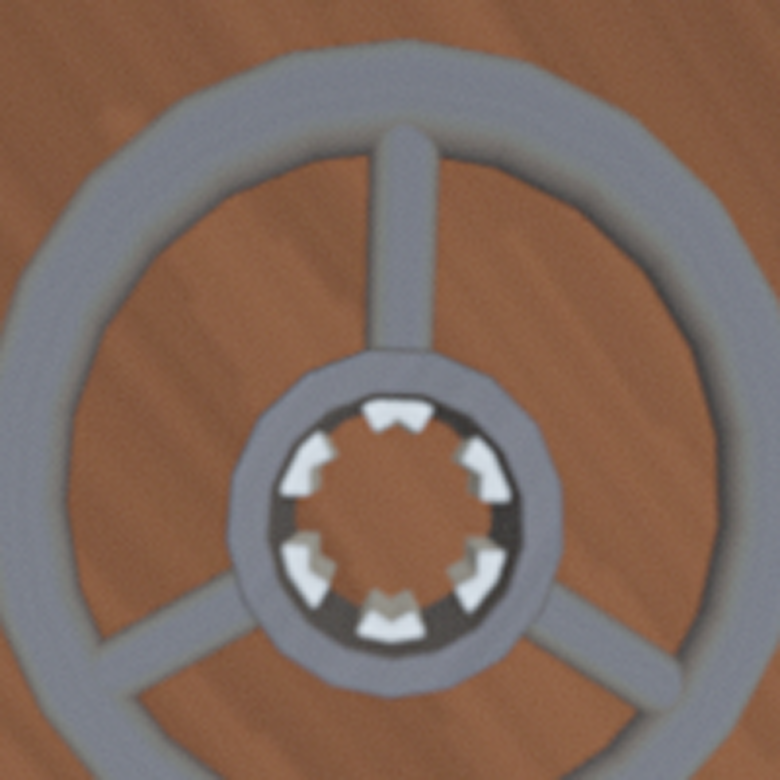

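View pics/w1c.png

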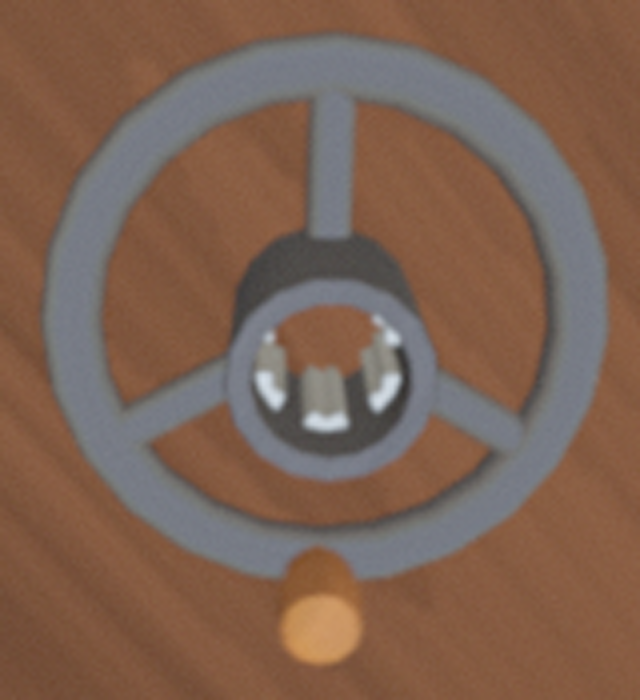

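The close view shows the hub top circle centred near (321.5,144), with six bright land tops around it; one points towards the handle. I'll compute the hub centre, its height and the land angle.

```bash
cat > wheel.py <<'E'
from h import *
w1=np.load("w1.npy",allow_pickle=True).item();w2=np.load("w2.npy",allow_pickle=True).item()
t=np.load("top.npy",allow_pickle=True).item();s=np.load("side.npy",allow_pickle=True).item()
print("hub w1w2",tri([(w1,(333,234.75)),(w2,(321.5,143.8))]))
print("all",tri([(w1,(333,234.75)),(w2,(321.5,143.8)),(t,(255.2,199.4)),(s,(366.2,242))]))
print("w2@56",plane(w2,(321.5,143.8),.056),"w1@56",plane(w1,(333,234.75),.056))
h=plane(w1,(330.3,297.5),.054);print("handle",h)
im=w2["color"];m=((im.min(2)>170)).astype(np.uint8)
m[:100]=0;m[190:]=0;m[:,:280]=0;m[:,365:]=0
cs,_=cv2.findContours(m,cv2.RETR_EXTERNAL,cv2.CHAIN_APPROX_NONE)
P=[];c0=plane(w2,(321.5,143.8),.056)
pts=[]
for c in cs:
    if cv2.contourArea(c)<15: continue
    M=cv2.moments(c);p=plane(w2,(M["m10"]/M["m00"],M["m01"]/M["m00"]),.038);pts.append(p)
pts=np.array(pts);ctr=pts.mean(0);print(len(pts),"lands ctr",ctr)
a=np.degrees(np.arctan2(pts[:,1]-ctr[1],pts[:,0]-ctr[0]));print(a.round(1),(a%60).round(1),np.linalg.norm(pts-ctr,axis=1).round(4))
d=h-c0;print("handle dir",np.degrees(np.arctan2(d[1],d[0])),np.linalg.norm(d[:2]))
E
python3 wheel.py
```

```text
hub w1w2 (array([0.54116042, 0.23915431, 0.05721672]), [np.float64(0.000237970192529784), np.float64(0.00023797019252973743)])
all (array([0.54156072, 0.23726999, 0.05659249]), [np.float64(0.002182293995353076), np.float64(0.0017961550961875772), np.float64(0.003633152754370046), np.float64(0.0008891153850339621)])
w2@56 [0.54139215 0.23908418 0.056     ] w1@56 [0.54116107 0.23962203 0.056     ]
handle [0.58022511 0.28669289 0.054     ]
6 lands ctr [0.54210104 0.23946996 0.038     ]
[  49.6  109.8   -9.9  170.4  -70.1 -130.2] [49.6 49.8 50.1 50.4 49.9 49.8] [0.0152 0.0153 0.0153 0.0153 0.0151 0.0152]
handle dir 50.79693594082609 0.06143767039525463
```

Wrist views put the hub top at z 57 mm (given 56), centred at (0.5413, 0.2393). The fixed cameras read y about 5 mm lower. I trust the wrist camera because it is nearer and robot-relative, and I'll check again before gripping. The lands stand at 50° mod 60, in line with the handle at 50.8°. Next I move over the hub.

```bash
python3 - <<'E'
from h import *
delta([.5413,.239,.14])
E
```

```text
t 2.85 pos [0.5886 0.2954 0.1695] head -128.6 zax [-1.3e-03 -7.0e-04 -1.0e+00] j [ 0.311  0.384  1.712 -0.     1.047 -2.156] F [ 1.1 -0.7  1.1] T [-0.03  0.03 -0.02] w 0.0851
tool delta cm [7.36 0.18 2.96]
```

Emit:
carry_out:
  motion:
    - [0,0,0,2.5,0.1,0,1]
    - [0,0,0,2.5,0.1,0,1]
    - [0,0,0,2.4,0,1.0,1]
    - [0,0,0,0,0,2.0,1]
    - [0,0,0,0,0,0,1]
    - [0,0,0,0,0,0,1]
    - [0,0,0,0,0,0,1]

```text
clock: 3.43
eef_pos: [0.5424, 0.239, 0.1422]
tool_rot: [-1.361, 2.828, -0.001]
wrist_force: [-0.5, -1.1, 0.2]
gripper_width: 0.0855
```

```bash
python3 - <<'E'
from h import *
head();c=cap("wrist");np.save("w3.npy",c,allow_pickle=True);head()
cv2.imwrite("pics/w3.png",c["color"][:,:,::-1])
p=proj(c,[[.5413,.2390,.056]]);print(p)
E
```

```text
t 3.43 pos [0.5424 0.239  0.1422] head -128.59 zax [ 3.5e-03  9.0e-04 -1.0e+00] j [ 0.244  0.29   1.893 -0.     0.955 -2.224] F [-0.5 -1.1  0.2] T [-0.02  0.01 -0.01] w 0.0855
t 3.48 pos [0.5426 0.2392 0.1423] head -128.57 zax [ 3.8e-03  9.0e-04 -1.0e+00] j [ 0.244  0.29   1.892 -0.     0.955 -2.224] F [ 0.1 -0.6  0.5] T [ 0.02  0.01 -0.02] w 0.0855
[[321.91934255 289.75287128]]
```

View pics/w3.png

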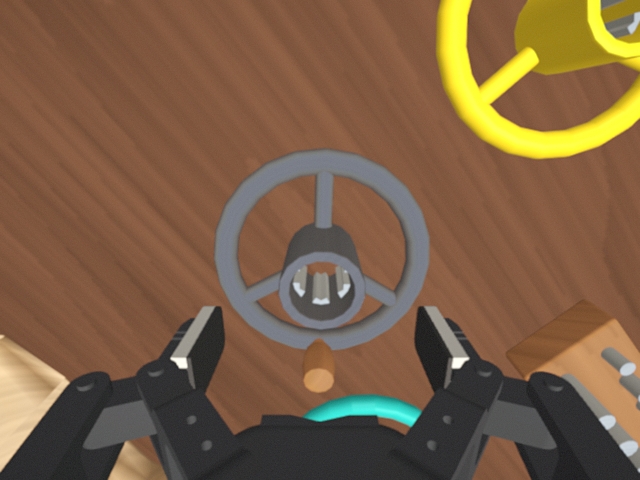

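The hub top is at (321.5,290), within half a pixel of the prediction, and centred between the fingers at u≈320. I'll go down and grip.

Emit:
carry_out:
  motion:
    - [0,0,0,0.1,0,2.0,1]
    - [0,0,0,0,0.1,1.7,1]
    - [0,0,0,0,0,1.2,1]
    - [0,0,0,0,0,0,1]
    - [0,0,0,0,0,0,0.45]
    - [0,0,0,0,0,0,0.3]
    - [0,0,0,0,0,0,0.3]
    - [0,0,0,0,0,0,0.3]
  force: 50

```text
clock: 4.15
eef_pos: [0.541, 0.239, 0.0927]
tool_rot: [-1.363, 2.827, -0.001]
wrist_force: [0.7, 0.1, 1.7]
gripper_width: 0.0454
```

Emit:
carry_out:
  motion:
    - [0,0,0,0,0,0,0.3]
    - [0,0,0,0,0,0,0.3]
    - [0,0,0,0,0,0,0.3]
    - [0,0,0,0,0,0,0.3]
  force: 50

```text
clock: 4.48
eef_pos: [0.541, 0.239, 0.0927]
tool_rot: [-1.362, 2.827, -0.001]
wrist_force: [0.4, 0.1, 5.8]
gripper_width: 0.0451
```

```bash
python3 - <<'E'
from h import *
head();c=cap("wrist");np.save("w4.npy",c,allow_pickle=True)
cv2.imwrite("pics/w4.png",c["color"][:,:,::-1]);s=cap("side")
crop(s,290,170,160,120,5,"s4.png")
E
```

```text
t 4.48 pos [0.541  0.239  0.0927] head -128.55 zax [ 3.1e-03  6.0e-04 -1.0e+00] j [ 0.245  0.364  1.907 -0.     0.867 -2.224] F [0.4 0.1 5.8] T [-0.14  0.03 -0.01] w 0.0451
```

View pics/w4.png

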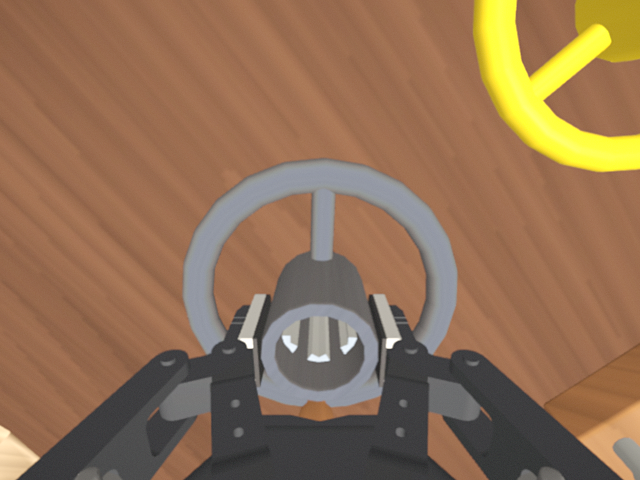

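View pics/s4.png

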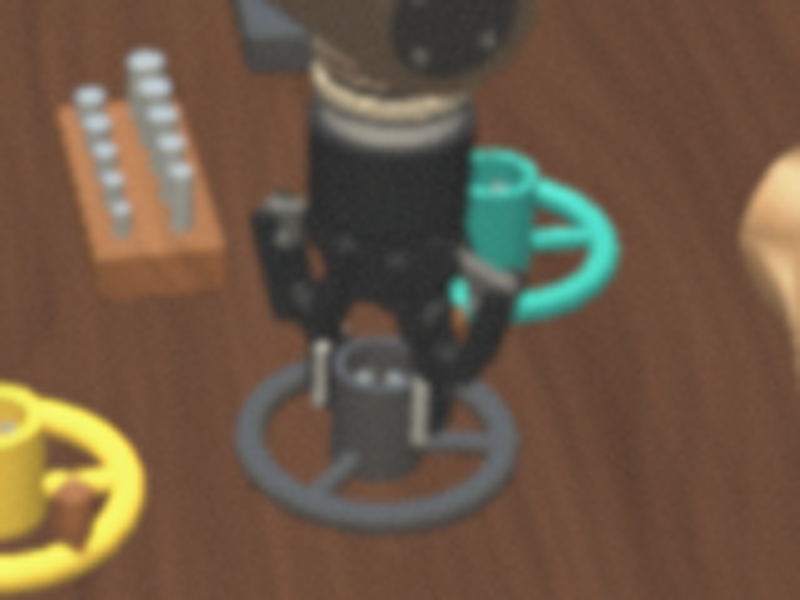

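The grip is made: opening 45.1 mm, with the pads on both sides of the hub. The hub top ring is centred at about (319.5,347) in the wrist view. Now I lift, and work out the hub's offset in the hand.

Emit:
carry_out:
  motion:
    - [0,0,0,0,0,-0.5,0.3]
    - [0,0,0,0,0,-1.5,0.3]
    - [0,0,0,0,0,-3.0,0.3]
    - [0,0,0,0,0,-4.0,0.3]
    - [0,0,0,0,0,-4.0,0.3]
    - [0,0,0,0,0,-4.0,0.3]
    - [0,0,0,0,0,-4.0,0.3]
    - [0,0,0,0,0,-3.0,0.3]

```text
clock: 5.25
eef_pos: [0.5389, 0.2386, 0.3321]
tool_rot: [1.363, -2.829, -0.001]
wrist_force: [1.6, 0.3, -6.2]
gripper_width: 0.0456
```

```bash
python3 - <<'E'
from h import *
c=np.load("w4.npy",allow_pickle=True).item()
d=c["color"].copy();s=r.read_state()
def tool(c,uv,zt):
    p=cv2.undistortPoints(np.array([[uv]],float),c["mtx"],c["D"])[0,0];T=c["T_tool_cam"]
    v=T[:3,:3]@np.array([p[0],p[1],1]);o=T[:3,3];return o+v*(zt-o[2])/v[2]
print("inhand",tool(c,(319.5,347),.0367))
for uv in [(262,347),(377,347),(319.5,303),(319.5,391)]: print(tool(c,uv,.0367).round(4))
head();c=cap("wrist");np.save("w5.npy",c,allow_pickle=True);cv2.imwrite("pics/w5.png",c["color"][:,:,::-1])
delta([.491+.083,-.185,.38])
E
```

```text
inhand [ 0.00220695 -0.00029192  0.0367    ]
[ 0.0022 -0.0222  0.0367]
[0.0022 0.0216 0.0367]
[ 0.0212 -0.0003  0.0367]
[-0.019  -0.0003  0.0367]
t 5.25 pos [0.5389 0.2386 0.3321] head -128.55 zax [-1.4e-03 -1.0e-04 -1.0e+00] j [ 0.245  0.079  1.763  0.     1.301 -2.224] F [ 1.6  0.3 -6.2] T [ 0.04 -0.14  0.01] w 0.0456
t 5.3 pos [0.541  0.2392 0.3396] head -128.54 zax [ 0.0097  0.0026 -0.9999] j [ 0.245  0.074  1.754  0.     1.303 -2.224] F [1.7 1.9 1.1] T [ 0.09 -0.27 -0.04] w 0.0456
tool delta cm [ 31.1  -29.04  -4.12]
```

View pics/w5.png

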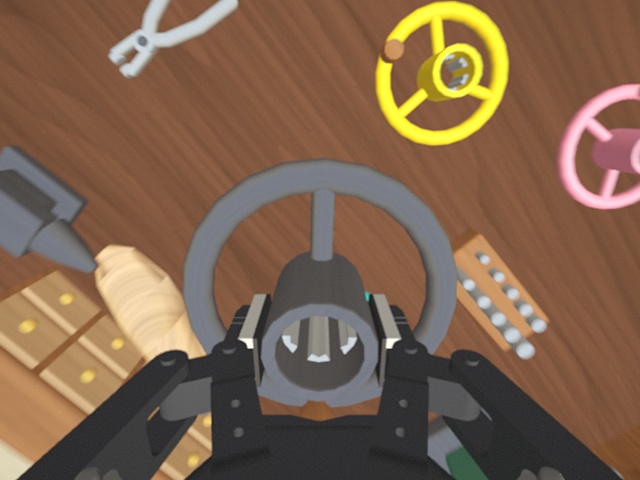

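The wheel is held level. I'll carry it towards the press, high enough to clear everything, and turn the tool so joint 6 has room for the clockwise run.

Emit:
carry_out:
  motion:
    - [0,0,0,1.5,-1.4,-0.4,0.3]
    - [0,0,0,2.9,-2.7,-0.5,0.3]
    - [0,0,0,2.9,-2.7,-0.5,0.3]
    - [0,0,0,2.9,-2.7,-0.3,0.3]
    - [0,0,0,2.9,-2.7,0,0.3]
    - [0,0,0,2.9,-2.7,0,0.3]
    - [0,0,0,2.9,-2.7,0,0.3]
    - [0,0,0,2.9,-2.7,0,0.3]

```text
clock: 5.97
eef_pos: [0.561, -0.0597, 0.3435]
tool_rot: [1.361, -2.826, -0.007]
wrist_force: [0.9, 0.2, -6.1]
gripper_width: 0.0454
```

Emit:
carry_out:
  motion:
    - [0,0,0,2.9,-2.7,0,0.3]
    - [0,0,0,2.9,-2.7,0,0.3]
    - [0,0,0,2.9,-2.7,0,0.3]
    - [0,0,0,1.5,-1.4,0,0.3]
    - [0,0,7,0,0,0,0.3]
    - [0,0,7,0,0,0,0.3]
    - [0,0,7,0,0,0,0.3]
    - [0,0,7,0,0,0,0.3]

```text
clock: 6.63
eef_pos: [0.5847, -0.1647, 0.3439]
tool_rot: [0.542, -3.07, 0.038]
wrist_force: [-0.2, -0.0, -7.1]
gripper_width: 0.0455
```

Emit:
carry_out:
  motion:
    - [0,0,7,0,0,0,0.3]
    - [0,0,7,0,0,0,0.3]
    - [0,0,7,0,0,0,0.3]
    - [0,0,7,0,0,0,0.3]
    - [0,0,0,0,0,0,0.3]
    - [0,0,0,0,0,0,0.3]
    - [0,0,0,0,0,0,0.3]

```text
clock: 7.22
eef_pos: [0.5852, -0.165, 0.346]
tool_rot: [-0.203, -3.12, 0.049]
wrist_force: [-0.1, 0.7, -6.8]
gripper_width: 0.0455
```

```bash
python3 - <<'E'
from h import *
head();c=cap("wrist");np.save("w6.npy",c,allow_pickle=True);cv2.imwrite("pics/w6.png",c["color"][:,:,::-1])
delta([.574,-.192,.36])
E
```

```text
t 7.22 pos [ 0.5852 -0.165   0.346 ] head 172.53 zax [-0.0161 -0.0301 -0.9994] j [-0.431  0.114  1.7   -0.035  1.33  -1.864] F [-0.1  0.7 -6.8] T [ 0.06 -0.07  0.02] w 0.0455
t 7.27 pos [ 0.5854 -0.1651  0.3466] head 172.49 zax [-0.0152 -0.0305 -0.9994] j [-0.432  0.113  1.7   -0.035  1.33  -1.863] F [ 0.   0.8 -6.3] T [ 0.03 -0.03  0.01] w 0.0455
tool delta cm [ 0.79 -2.86 -1.24]
```

View pics/w6.png

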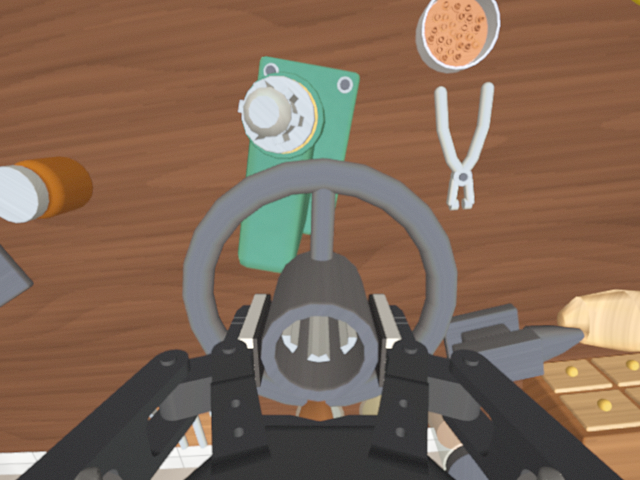

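The wrist view shows the spindle tip at (267,112) and the collar at (280,116), with the tin and pliers undisturbed. The tool picked up about 2° of tilt, so I'll square it and centre the camera over the spindle.

```bash
cat >> h.py <<'E'
def square(H):
    s,M=head();h=np.radians(H);x=np.array([np.cos(h),np.sin(h),0]);z=np.array([0,0,-1.])
    D=np.c_[x,np.cross(z,x),z];print("turn deg",np.degrees(R.from_matrix(M.T@D).as_rotvec()).round(2))
E
python3 - <<'E'
from h import *
square(175)
E
```

```text
t 7.27 pos [ 0.5854 -0.1651  0.3466] head 172.49 zax [-0.0152 -0.0305 -0.9994] j [-0.432  0.113  1.7   -0.035  1.33  -1.863] F [ 0.   0.8 -6.3] T [ 0.03 -0.03  0.01] w 0.0455
turn deg [-1.83 -0.68 -2.5 ]
```

Emit:
carry_out:
  motion:
    - [-0.9,-0.3,0,0.4,-1.4,0,0.3]
    - [-0.9,-0.4,0,0.4,-1.4,-0.5,0.3]
    - [0,0,0,0,0,-0.5,0.3]
    - [0,0,0,0,0,0,0.3]
    - [0,0,0,0,0,0,0.3]
    - [0,0,0,0,0,0,0.3]

```text
clock: 7.77
eef_pos: [0.5742, -0.1916, 0.3585]
tool_rot: [0.207, 3.132, -0.002]
wrist_force: [-0.8, -0.4, -6.8]
gripper_width: 0.0453
```

```bash
python3 - <<'E'
from h import *
square(172.5);c=cap("wrist");np.save("w7.npy",c,allow_pickle=True);crop(c,220,30,200,150,4,"w7.png")
E
```

```text
t 7.77 pos [ 0.5742 -0.1916  0.3585] head 172.42 zax [ 0.0028 -0.0017 -1.    ] j [-0.489  0.096  1.697 -0.     1.346 -1.928] F [-0.8 -0.4 -6.8] T [ 0.    0.07 -0.  ] w 0.0453
turn deg [-0.08  0.17 -0.08]
```

View pics/w7.png

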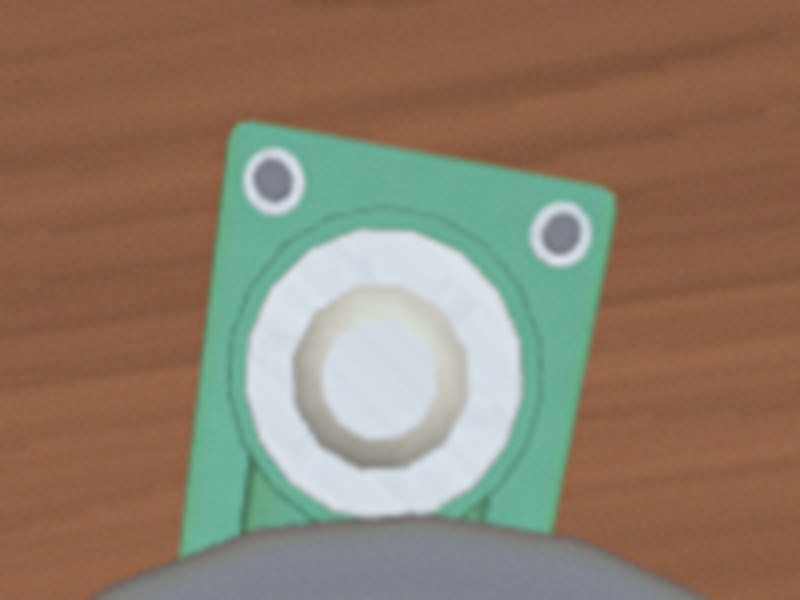

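Straight overhead, the teeth blend into the collar. The nose is centred at (315,124) and the collar at (316,123.3). I'll stretch the contrast here and on the oblique view to find the teeth.

```bash
python3 - <<'E'
from h import *
L=[]
for n,(u,v) in (("w7",(270,78)),("w6",(225,68))):
    c=np.load(n+".npy",allow_pickle=True).item();g=cv2.cvtColor(c["color"],cv2.COLOR_RGB2GRAY)[v:v+95,u:u+95].astype(float)
    lo,hi=(195,235) if n=="w7" else (90,240)
    g=cv2.resize(g,None,fx=4.2,fy=4.2,interpolation=cv2.INTER_CUBIC);L.append(np.clip((g-lo)/(hi-lo)*255,0,255).astype(np.uint8))
cv2.imwrite("pics/sp.png",np.hstack(L))
for n,nose,col in (("w7",(315,124),(316,123.3)),("w6",(267.3,112),(281,116))):
    c=np.load(n+".npy",allow_pickle=True).item();print(n,plane(c,nose,.244),plane(c,col,.2))
w6=np.load("w6.npy",allow_pickle=True).item();w7=np.load("w7.npy",allow_pickle=True).item()
print(tri([(w6,(267.3,112)),(w7,(315,124))]))
E
```

```text
w7 [ 0.49212682 -0.18208141  0.244     ] [ 0.49177945 -0.18196145  0.2       ]
w6 [ 0.49263869 -0.18082133  0.244     ] [ 0.49303596 -0.18033364  0.2       ]
(array([ 0.49211018, -0.1821791 ,  0.23604719]), [np.float64(1.680498285655069e-05), np.float64(1.68049828566091e-05)])
```

View pics/sp.png

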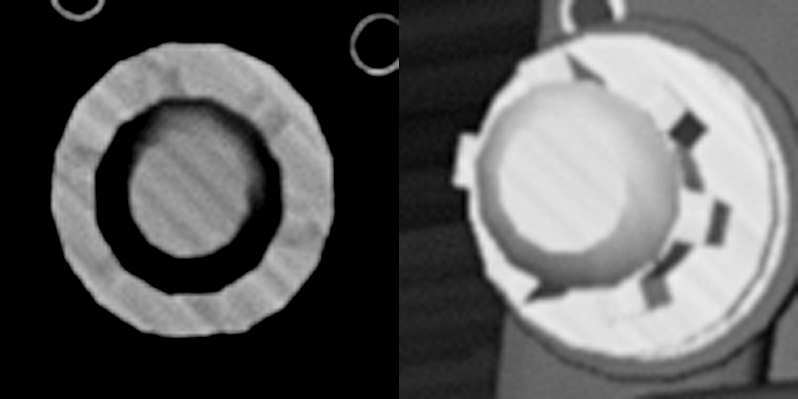

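Nose and collar agree on the axis at (0.492, -0.182). The tooth angle needs a clearer oblique view, so I'll step sideways and lower.

Emit:
carry_out:
  motion:
    - [0,0.2,0,0,3.0,0.5,0.3]
    - [0,0,0,0,3.0,1.5,0.3]
    - [0,0,0,0,3.0,2.0,0.3]
    - [0,0,0,0,0.5,0.8,0.3]
    - [0,0,0,0,0,0,0.3]
    - [0,0,0,0,0,0,0.3]
    - [0,0,0,0,0,0,0.3]

```text
clock: 8.4
eef_pos: [0.5872, -0.0988, 0.3116]
tool_rot: [0.209, 3.133, -0.005]
wrist_force: [0.4, -0.4, -5.9]
gripper_width: 0.0454
```

```bash
python3 - <<'E'
from h import *
square(172.5);c=cap("wrist");np.save("w8.npy",c,allow_pickle=True);p=proj(c,[[.492,-.182,.244],[.492,-.182,.23],[.492,-.182,.2]]);print(p)
u,v=(p[1]-[60,60]).astype(int);print(u,v);u=max(u,0);v=max(v,0)
crop(c,u,v,120,120,5,"w8.png");cv2.imwrite("pics/w8f.png",c["color"][:,:,::-1])
E
```

```text
t 8.4 pos [ 0.5872 -0.0988  0.3116] head 172.36 zax [ 0.0012 -0.003  -1.    ] j [-0.336  0.106  1.771 -0.003  1.262 -1.773] F [ 0.4 -0.4 -5.9] T [-0.04 -0.06  0.01] w 0.0454
turn deg [-0.16  0.09 -0.14]
[[ 77.37585554 124.38377873]
 [ 99.03605114 124.1903045 ]
 [134.63436915 123.9412985 ]]
39 64
```

View pics/w8.png

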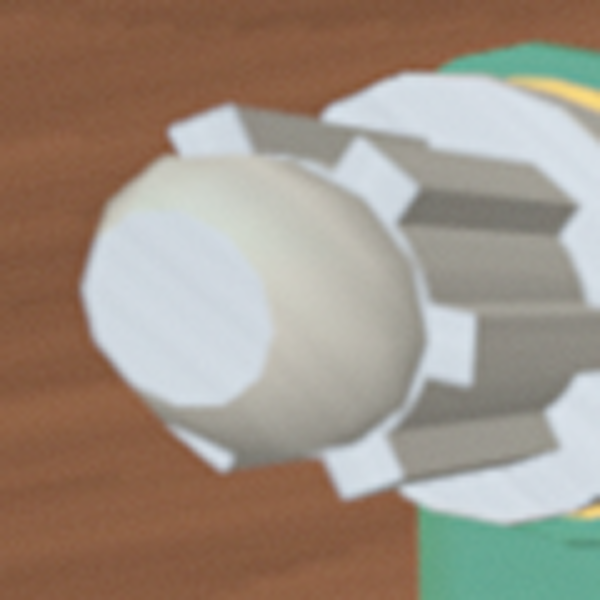

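This view shows the teeth clearly. Tip edges in the crop run (168,132)-(236,104), (361,136)-(417,189), (476,312)-(472,386) and (404,480)-(343,500). I'll cast these onto the tooth-top plane.

```bash
python3 - <<'E'
from h import *
from scipy.optimize import least_squares
c=np.load("w8.npy",allow_pickle=True).item()
E=[((168,132),(236,104)),((361,136),(417,189)),((476,312),(472,386)),((404,480),(343,500))]
for z in (.23,.228,.226):
    P=np.array([[plane(c,(q[0]/5+39,q[1]/5+64),z)[:2] for q in e] for e in E])
    m=P.mean(1)
    f=lambda x:np.concatenate([(m[i]-x[:2]-x[3]*np.array([np.cos(x[2]-i*np.pi/3*x[4]),np.sin(x[2]-i*np.pi/3*x[4])])) for i in range(4)])
    best=min((least_squares(lambda y:f(np.r_[y,sg]),[.492,-.182,a,.0157]) for a in np.arange(0,6.2,.5) for sg in (1,-1)),key=lambda q:q.cost)
    print(z,best.x[:2].round(4),"ang",np.degrees(best.x[2])%60,"rad",best.x[3],np.sqrt(best.cost), "edge len",np.linalg.norm(P[:,0]-P[:,1],axis=1).round(4))
print("nose@.244",plane(c,(180/5+39,308/5+64),.244))
E
```

```text
0.23 [ 0.4925 -0.1831] ang 8.946276275136256 rad -0.016158098032998756 0.00019787670710701163 edge len [0.0067 0.0059 0.0064 0.0062]
0.228 [ 0.4923 -0.1844] ang 8.946276240675047 rad 0.016369844213493523 0.00020046981161782345 edge len [0.0068 0.006  0.0064 0.0063]
0.226 [ 0.4921 -0.1857] ang 8.94627624147455 rad -0.016581590393771363 0.00020306291612861714 edge len [0.0069 0.0061 0.0065 0.0064]
nose@.244 [ 0.49229851 -0.18312362  0.244     ]
```

The teeth stand at 8.9° mod 60; tip radius measures 16.2 mm (given 16) and width 6.3 mm (given 6). The axis comes out at (0.4925, -0.183). The lands follow tool heading -1.5° mod 60, so heading 160.5° puts the grooves over the teeth. I'll refine the hub's offset in the hand from a crop.

```bash
python3 - <<'E'
from h import *
c=np.load("w8.npy",allow_pickle=True).item()
crop(c,240,290,160,120,5,"w8h.png")
E
```

```text
(no output)
```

View pics/w8h.png

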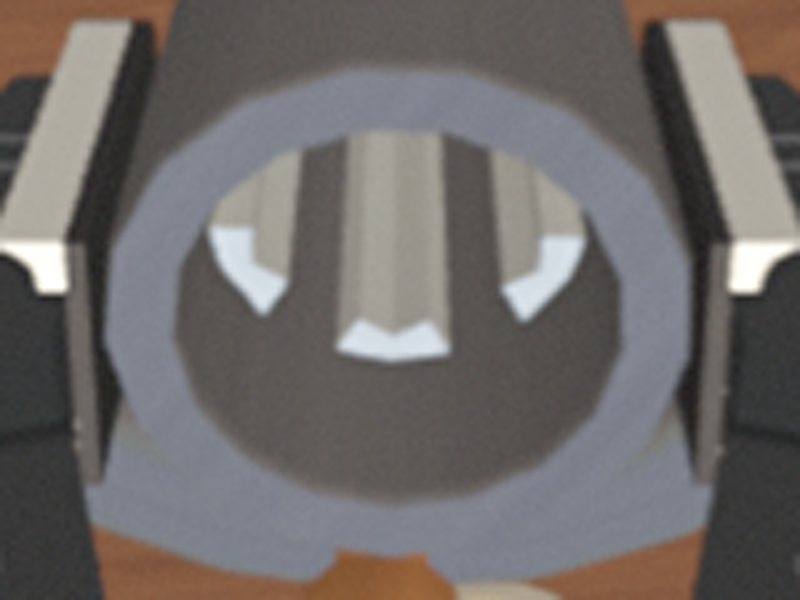

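```bash
python3 - <<'E'
from h import *
c=np.load("w8.npy",allow_pickle=True).item();T=c["T_tool_cam"]
def tool(uv,zt):
    uv=(uv[0]/5+240,uv[1]/5+290)
    p=cv2.undistortPoints(np.array([[uv]],float),c["mtx"],c["D"])[0,0]
    v=T[:3,:3]@np.array([p[0],p[1],1]);o=T[:3,3];return o+v*(zt-o[2])/v[2]
for z in (.0347,.0367,.0387):
    L=np.array([tool(q,z) for q in [(107,315),(690,315),(398,67),(398,558)]]);B=np.array([tool(q,z) for q in [(175,315),(622,315),(398,125),(398,503)]])
    for Q in (L,B): print(z,"ctr x",(Q[2,0]+Q[3,0])/2,"y",(Q[0,1]+Q[1,1])/2,"dx",Q[2,0]-Q[3,0],"dy",Q[1,1]-Q[0,1])
ld=[tool(q,.0547) for q in [(393,345),(238,270),(548,275)]];print(np.round(ld,4))
E
```

```text
0.0347 ctr x 0.00014574378445595532 y 0.001091583495228374 dx 0.04461295668720337 dy 0.04393619818754936
0.0347 ctr x 0.0005673137983984167 y 0.001091148051392262 dx 0.034309768195886964 dy 0.03367335207722049
0.0367 ctr x -0.0014129818672815563 y 0.0010953336265804078 dx 0.04545586830690863 dy 0.04476632321686805
0.0367 ctr x -0.0009834467622611143 y 0.0010948899555229593 dx 0.034958012661827104 dy 0.034309572176671035
0.0387 ctr x -0.0029717075190190644 y 0.0010990837579324397 dx 0.04629877992661389 dy 0.04559644824618674
0.0387 ctr x -0.0025342073229206383 y 0.0010986318596536565 dx 0.03560625712776723 dy 0.03494579227612157
[[-0.0173  0.0006  0.0547]
 [-0.0093 -0.0131  0.0547]
 [-0.0098  0.0144  0.0547]]
```

```bash
python3 - <<'E'
from h import *
for n in ["w1","w3","w4","w6","w8"]:
    c=np.load(n+".npy",allow_pickle=True).item();print(n,c["T_tool_cam"][:3,3].round(5),c["mtx"][0].round(1))
c=np.load("w3.npy",allow_pickle=True).item();M=np.linalg.inv(c["T_tool_cam"]);
W=c["W"];Tt=W@M;h=plane(c,(321.5,290),.056);print((Tt[:3,:3].T@(h-Tt[:3,3])).round(4))
E
```

```text
w1 [ 0.08237 -0.00041 -0.07115] [337.2   0.  319.2]
w3 [ 0.08237 -0.00041 -0.07115] [337.2   0.  319.2]
w4 [ 0.08237 -0.00041 -0.07115] [337.2   0.  319.2]
w6 [ 0.08266  0.00086 -0.07119] [337.2   0.  319.2]
w8 [ 0.08264  0.00089 -0.07115] [337.2   0.  319.2]
[0.0008 0.0008 0.0862]
```

The hub sits within about 1 mm of centre in the hand. I'll raise it, go over the spindle and turn to heading 160.5°.

Emit:
carry_out:
  motion:
    - [0,0,0,0,0,-2.5,0.3]
    - [0,0,0,0,0,-2.4,0.3]
    - [0,0,0,2.1,-2.4,0,0.3]
    - [0,0,0,2.1,-2.4,0,0.3]
    - [0,0,0,2.1,-2.4,0,0.3]
    - [0,0,0,2.1,-2.4,0,0.3]
    - [0,0,6,0,0,0,0.3]
    - [0,0,6,0,0,0,0.3]

```text
clock: 9.12
eef_pos: [0.4895, -0.1845, 0.3616]
tool_rot: [0.55, 3.09, -0.005]
wrist_force: [0.3, 0.2, -6.2]
gripper_width: 0.0455
```

Emit:
carry_out:
  motion:
    - [0,0,0,0,0,0,0.3]
    - [0,0,0,0,0,0,0.3]
    - [0,0,0,0,0,0,0.3]

```text
clock: 9.37
eef_pos: [0.4908, -0.1824, 0.3605]
tool_rot: [0.533, 3.095, -0.004]
wrist_force: [0.3, 0.2, -7.8]
gripper_width: 0.0451
```

```bash
python3 - <<'E'
from h import *
square(160.5);delta([.4909,-.1833,.35])
E
```

```text
t 9.37 pos [ 0.4908 -0.1824  0.3605] head 160.46 zax [ 6.0e-04 -2.5e-03 -1.0e+00] j [-0.549 -0.092  1.882 -0.002  1.35  -1.779] F [ 0.3  0.2 -7.8] T [ 0.   -0.06  0.06] w 0.0451
turn deg [-0.12  0.08 -0.04]
t 9.37 pos [ 0.4908 -0.1824  0.3605] head 160.46 zax [ 6.0e-04 -2.5e-03 -1.0e+00] j [-0.549 -0.092  1.882 -0.002  1.35  -1.779] F [ 0.3  0.2 -7.8] T [ 0.   -0.06  0.06] w 0.0451
tool delta cm [-0.04 -0.08  1.05]
```

Emit:
carry_out:
  motion:
    - [-0.1,0.1,0,0,-0.08,0.8,0.3]
    - [0,0,0,0,0,0.8,0.3]
    - [0,0,0,0,0,0.6,0.3]
    - [0,0,0,0,0,0.3,0.3]
    - [0,0,0,0,0,0.3,0.3]
    - [0,0,0,0,0,0,0.3]
    - [0,0,0,0,0,0,0.3]

```text
clock: 9.95
eef_pos: [0.4904, -0.1826, 0.3315]
tool_rot: [-0.535, -3.094, -0.001]
wrist_force: [-0.1, 0.5, -7.2]
gripper_width: 0.0455
```

```bash
python3 - <<'E'
from h import *
head();c=cap("wrist");np.save("w9.npy",c,allow_pickle=True);cv2.imwrite("pics/w9.png",c["color"][:,:,::-1])
s=cap("side");crop(s,310,210,160,120,5,"s9.png")
E
```

```text
t 9.95 pos [ 0.4904 -0.1826  0.3315] head 160.38 zax [-1.9e-03  7.0e-04 -1.0e+00] j [-0.55  -0.072  1.916 -0.     1.3   -1.779] F [-0.1  0.5 -7.2] T [ 0.01 -0.03  0.04] w 0.0455
```

View pics/w9.png

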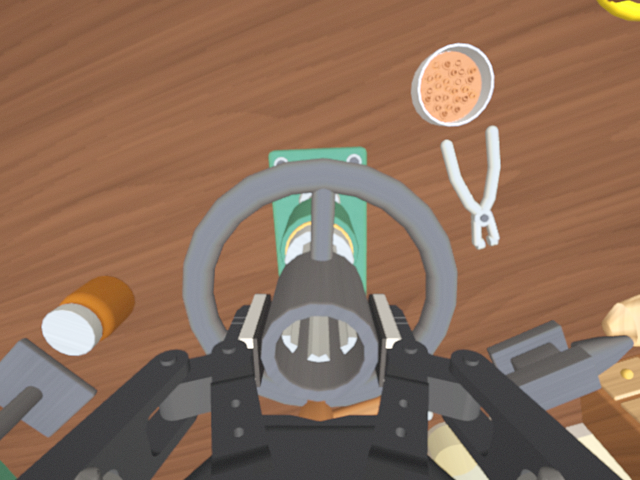

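View pics/s9.png

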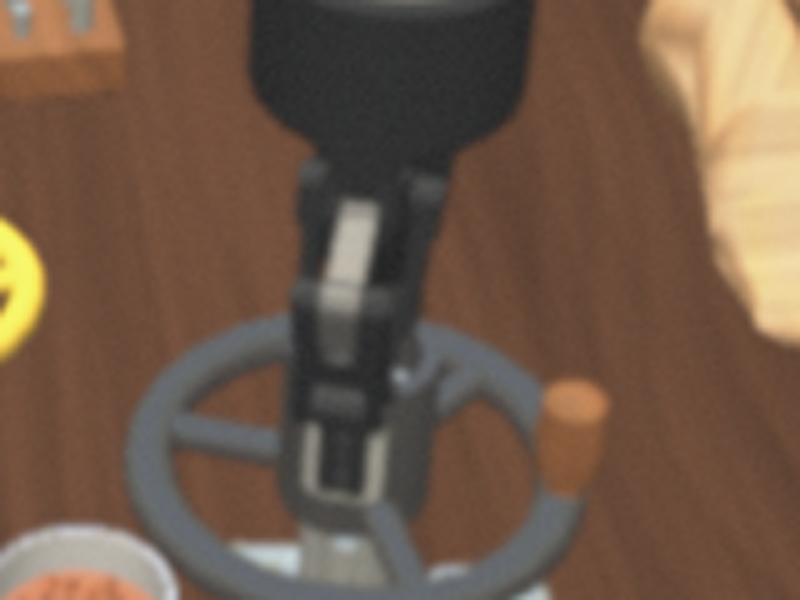

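There's no contact force yet. Both views show the spindle under the hub centre, with the nose just entering. I'll lower slowly to where unmeshed teeth would touch.

Emit:
carry_out:
  motion:
    - [0,0,0,0,0,0.3,0.3]
    - [0,0,0,0,0,0.3,0.3]
    - [0,0,0,0,0,0.2,0.3]
    - [0,0,0,0,0,0.1,0.3]
    - [0,0,0,0,0,0.1,0.3]
    - [0,0,0,0,0,0,0.3]

```text
clock: 10.55
eef_pos: [0.4905, -0.1828, 0.3216]
tool_rot: [-0.536, -3.094, -0.0]
wrist_force: [1.2, -0.3, -7.5]
gripper_width: 0.0451
```

```bash
python3 - <<'E'
from h import *
square(160.5)
E
```

```text
t 10.55 pos [ 0.4905 -0.1828  0.3216] head 160.36 zax [-1.1e-03  3.0e-04 -1.0e+00] j [-0.551 -0.065  1.927 -0.     1.281 -1.779] F [ 1.2 -0.3 -7.5] T [-0.17 -0.18 -0.05] w 0.0451
turn deg [-0.01 -0.07 -0.14]
```

Emit:
carry_out:
  motion:
    - [0,0,0,0,0,0.1,0.3]
    - [0,0,0,0,0,0.1,0.3]
    - [0,0,0,0,0,0.1,0.3]
    - [0,0,0,0,0,0,0.3]

```text
clock: 10.88
eef_pos: [0.4907, -0.1829, 0.3188]
tool_rot: [-0.536, -3.095, 0.0]
wrist_force: [2.9, -1.2, -6.7]
gripper_width: 0.0452
```

```bash
python3 - <<'E'
from h import *
square(160.5)
E
```

```text
t 10.88 pos [ 0.4907 -0.1829  0.3188] head 160.37 zax [-2.e-04 -1.e-04 -1.e+00] j [-0.551 -0.063  1.93  -0.     1.275 -1.779] F [ 2.9 -1.2 -6.7] T [-0.19 -0.28  0.05] w 0.0452
turn deg [-0.01 -0.01 -0.13]
```

A small sideways force (2.9 N in x) suggests the hub should shift about 0.5 mm. I'll correct that and go on.

Emit:
carry_out:
  motion:
    - [0,0,0,-0.05,0,0.1,0.3]
    - [0,0,0,0,0,0.1,0.3]
    - [0,0,0,0,0,0.1,0.3]
    - [0,0,0,0,0,0,0.3]

```text
clock: 11.22
eef_pos: [0.4909, -0.1829, 0.3155]
tool_rot: [-0.535, -3.094, -0.0]
wrist_force: [3.1, -0.8, -6.5]
gripper_width: 0.0453
```

```bash
python3 - <<'E'
from h import *
head()
E
```

```text
t 11.22 pos [ 0.4909 -0.1829  0.3155] head 160.37 zax [-1.2e-03  5.0e-04 -1.0e+00] j [-0.55  -0.059  1.932 -0.     1.269 -1.778] F [ 3.1 -0.8 -6.5] T [-0.16 -0.4  -0.  ] w 0.0453
```

At 0.3155 the hub is about 5 mm below the unmeshed stand-off, with no vertical load, so the teeth seem to be entering. I'll keep going down gently.

Emit:
carry_out:
  motion:
    - [0,0,0,-0.05,0,0.15,0.3]
    - [0,0,0,0,0,0.15,0.3]
    - [0,0,0,0,0,0.15,0.3]
    - [0,0,0,0,0,0.15,0.3]
    - [0,0,0,0,0,0,0.3]

```text
clock: 11.63
eef_pos: [0.4911, -0.183, 0.3091]
tool_rot: [-0.535, -3.093, -0.001]
wrist_force: [1.1, -0.2, -7.7]
gripper_width: 0.0454
```

```bash
python3 - <<'E'
from h import *
head()
E
```

```text
t 11.63 pos [ 0.4911 -0.183   0.3091] head 160.36 zax [-0.0022  0.001  -1.    ] j [-0.55  -0.052  1.938 -0.     1.258 -1.778] F [ 1.1 -0.2 -7.7] T [-0.15 -0.24  0.04] w 0.0454
```

Good: the forces fall as it goes down.

Emit:
carry_out:
  motion:
    - [0,0,0,0,0,0.2,0.3]
    - [0,0,0,0,0,0.2,0.3]
    - [0,0,0,0,0,0.2,0.3]
    - [0,0,0,0,0,0.2,0.3]
    - [0,0,0,0,0,0.2,0.3]
    - [0,0,0,0,0,0.1,0.3]
    - [0,0,0,0,0,0.1,0.3]
    - [0,0,0,0,0,0,0.3]

```text
clock: 12.3
eef_pos: [0.4912, -0.183, 0.2974]
tool_rot: [-0.535, -3.093, -0.001]
wrist_force: [-0.5, -0.4, -6.5]
gripper_width: 0.0454
```

```bash
python3 - <<'E'
from h import *
head()
E
```

```text
t 12.3 pos [ 0.4912 -0.183   0.2974] head 160.36 zax [-2.e-03  9.e-04 -1.e+00] j [-0.55  -0.042  1.95  -0.     1.236 -1.778] F [-0.5 -0.4 -6.5] T [-0.04 -0.02 -0.  ] w 0.0454
```

Emit:
carry_out:
  motion:
    - [0,0,0,0,0,0.1,0.3]
    - [0,0,0,0,0,0.1,0.3]
    - [0,0,0,0,0,0.1,0.3]
    - [0,0,0,0,0,0,0.3]

```text
clock: 12.63
eef_pos: [0.4912, -0.183, 0.2944]
tool_rot: [-0.535, -3.094, -0.001]
wrist_force: [-0.1, 1.3, -7.0]
gripper_width: 0.0453
```

Emit:
carry_out:
  motion:
    - [0,0,0,0,0,0.1,0.3]
    - [0,0,0,0,0,0,0.3]

```text
clock: 12.8
eef_pos: [0.4912, -0.183, 0.2935]
tool_rot: [-0.535, -3.094, -0.001]
wrist_force: [0.3, -0.4, -7.3]
gripper_width: 0.0456
```

Emit:
carry_out:
  motion:
    - [0,0,0,0,0,0.05,0.3]
    - [0,0,0,0,0,0,0.3]

```text
clock: 12.97
eef_pos: [0.4912, -0.183, 0.2931]
tool_rot: [-0.535, -3.094, -0.001]
wrist_force: [-0.0, 0.4, -6.7]
gripper_width: 0.0453
```

Emit:
carry_out:
  motion:
    - [0,0,0,0,0,0.05,0.3]
    - [0,0,0,0,0,0.05,0.3]
    - [0,0,0,0,0,0,0.3]

```text
clock: 13.22
eef_pos: [0.4913, -0.183, 0.2928]
tool_rot: [-0.535, -3.094, -0.0]
wrist_force: [-0.3, 1.0, -4.0]
gripper_width: 0.0453
```

Emit:
carry_out:
  motion:
    - [0,0,0,0,0,0.05,0.3]
    - [0,0,0,0,0,0,0.3]

```text
clock: 13.38
eef_pos: [0.4914, -0.1831, 0.2927]
tool_rot: [-0.535, -3.094, -0.0]
wrist_force: [-3.5, 1.4, -0.6]
gripper_width: 0.0455
```

Emit:
carry_out:
  motion:
    - [0,0,0,0,0,0.05,0.3]
    - [0,0,0,0,0,0,0.3]

```text
clock: 13.55
eef_pos: [0.4914, -0.1831, 0.2927]
tool_rot: [-0.535, -3.094, 0.0]
wrist_force: [-3.7, 2.7, 3.9]
gripper_width: 0.0453
```

Contact came at TCP z 0.2927, exactly where the hub should be home: 200 mm plus the 92.7 mm grasp offset. I'll check it in the side and wrist views.

```bash
python3 - <<'E'
from h import *
head();c=cap("wrist");np.save("w10.npy",c,allow_pickle=True)
s=cap("side");np.save("s10.npy",s,allow_pickle=True)
a=cv2.resize(c["color"][160:420,190:450,::-1],(400,400),interpolation=cv2.INTER_CUBIC);b=cv2.resize(s["color"][270:420,320:470,::-1],(400,400),interpolation=cv2.INTER_CUBIC)
cv2.imwrite("pics/h10.png",np.hstack([a,b]))
E
```

```text
t 13.55 pos [ 0.4914 -0.1831  0.2927] head 160.37 zax [-1.1e-03  2.0e-04 -1.0e+00] j [-0.55  -0.038  1.955 -0.     1.226 -1.778] F [-3.7  2.7  3.9] T [0.38 0.75 0.  ] w 0.0453
```

View pics/h10.png

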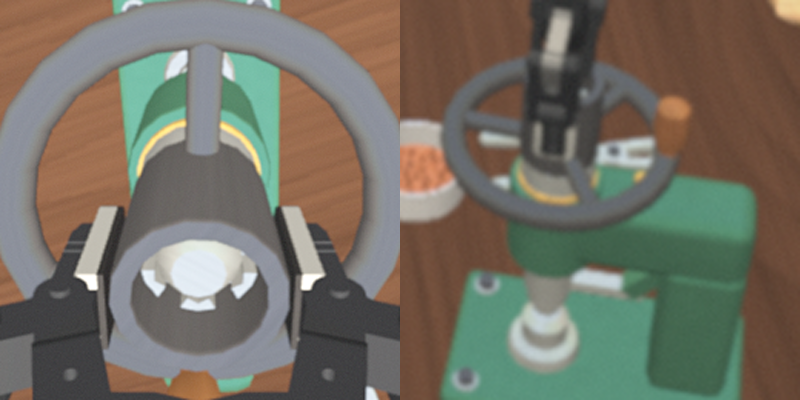

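The nose shows through the bore, the hub sits on the collar, and the die gap is still open at about (547,310) of the crop. Now I'll turn clockwise, which is positive about tool z, watching forces and moment.

Emit:
carry_out:
  motion:
    - [0,0,0,0.05,0,-0.05,0.3]
    - [0,0,2,0,0,0,0.3]
    - [0,0,4,0,0,0,0.3]
    - [0,0,4,0,0,0,0.3]
    - [0,0,4,0,0,0,0.3]
    - [0,0,4,0,0,0,0.3]

```text
clock: 14.15
eef_pos: [0.4914, -0.1833, 0.2927]
tool_rot: [1.016, 2.971, -0.002]
wrist_force: [-1.4, 0.6, 0.7]
gripper_width: 0.0451
```

```bash
python3 - <<'E'
from h import *
square(142.4)
E
```

```text
t 14.15 pos [ 0.4914 -0.1833  0.2927] head 142.24 zax [ 0.001  -0.0016 -1.    ] j [-5.500e-01 -3.900e-02  1.956e+00 -1.000e-03  1.223e+00 -1.462e+00] F [-1.4  0.6  0.7] T [0.03 0.3  0.22] w 0.0451
turn deg [-0.04  0.1  -0.16]
```

The moment about z is 0.22 N m, the spindle's stated stiffness, so the wheel is driving it. Continuing.

Emit:
carry_out:
  motion:
    - [0,0,4,0,0,0,0.3]
    - [0,0,4,0,0,0,0.3]
    - [0,0,4,0,0,0,0.3]
    - [0,0,4,0,0,0,0.3]
    - [0,0,4,0,0,0,0.3]
    - [0,0,4,0,0,0,0.3]

```text
clock: 14.65
eef_pos: [0.4913, -0.1834, 0.2927]
tool_rot: [1.612, 2.695, -0.002]
wrist_force: [-1.5, 0.4, 2.4]
gripper_width: 0.0454
```

```bash
python3 - <<'E'
from h import *
square(118.4);s=cap("side");crop(s,345,350,60,70,8,"d1.png")
E
```

```text
t 14.65 pos [ 0.4913 -0.1834  0.2927] head 118.24 zax [ 6.0e-04 -1.8e-03 -1.0e+00] j [-5.500e-01 -3.900e-02  1.956e+00 -1.000e-03  1.223e+00 -1.043e+00] F [-1.5  0.4  2.4] T [0.03 0.37 0.21] w 0.0454
turn deg [-0.02  0.11 -0.16]
```

View pics/d1.png

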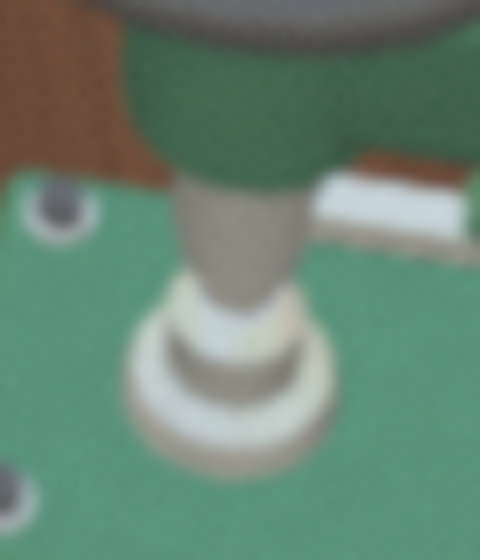

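Emit:
carry_out:
  motion:
    - [0,0,3,0,0,0,0.3]
    - [0,0,3,0,0,0,0.3]
    - [0,0,3,0,0,0,0.3]

```text
clock: 14.95
eef_pos: [0.4913, -0.1834, 0.2927]
tool_rot: [1.815, 2.562, -0.002]
wrist_force: [-1.5, 0.3, 1.9]
gripper_width: 0.0457
```

```bash
python3 - <<'E'
from h import *
square(109.4)
E
```

```text
t 14.95 pos [ 0.4913 -0.1834  0.2927] head 109.36 zax [ 3.0e-04 -1.7e-03 -1.0e+00] j [-5.510e-01 -3.900e-02  1.956e+00 -1.000e-03  1.223e+00 -8.880e-01] F [-1.5  0.3  1.9] T [0.01 0.41 0.21] w 0.0457
turn deg [-0.01  0.1  -0.04]
```

Emit:
carry_out:
  motion:
    - [0,0,3,0,0,0,0.3]
    - [0,0,3,0,0,0,0.3]
    - [0,0,3,0,0,0,0.3]

```text
clock: 15.2
eef_pos: [0.4912, -0.1834, 0.2926]
tool_rot: [2.011, 2.412, -0.002]
wrist_force: [-1.4, -0.4, 2.4]
gripper_width: 0.0457
```

```bash
python3 - <<'E'
from h import *
square(100.4)
E
```

```text
t 15.2 pos [ 0.4912 -0.1834  0.2926] head 100.36 zax [ 1.0e-04 -1.7e-03 -1.0e+00] j [-5.510e-01 -3.900e-02  1.956e+00 -1.000e-03  1.224e+00 -7.310e-01] F [-1.4 -0.4  2.4] T [-0.02  0.39  0.17] w 0.0457
turn deg [-0.01  0.1  -0.04]
```

Turned 60°, the forces are calm and the stop isn't reached yet.

Emit:
carry_out:
  motion:
    - [0,0,3,0,0,0,0.3]
    - [0,0,3,0,0,0,0.3]
    - [0,0,3,0,0,0,0.3]

```text
clock: 15.45
eef_pos: [0.4912, -0.1834, 0.2927]
tool_rot: [2.194, 2.247, -0.002]
wrist_force: [-1.7, 0.0, 2.7]
gripper_width: 0.0454
```

```bash
python3 - <<'E'
from h import *
square(91.4)
E
```

```text
t 15.45 pos [ 0.4912 -0.1834  0.2927] head 91.36 zax [-0.     -0.0016 -1.    ] j [-0.551 -0.039  1.956 -0.002  1.224 -0.574] F [-1.7  0.   2.7] T [-0.01  0.46  0.25] w 0.0454
turn deg [-0.    0.09 -0.04]
```

Emit:
carry_out:
  motion:
    - [0,0,3,0,0,0,0.3]
    - [0,0,3,0,0,0,0.3]
    - [0,0,3,0,0,0,0.3]

```text
clock: 15.7
eef_pos: [0.4911, -0.1834, 0.2927]
tool_rot: [2.363, 2.068, -0.002]
wrist_force: [-1.7, 0.1, 2.7]
gripper_width: 0.0451
```

```bash
python3 - <<'E'
from h import *
square(82.4)
s=cap("side");crop(s,345,350,60,70,8,"d2.png")
E
```

```text
t 15.7 pos [ 0.4911 -0.1834  0.2927] head 82.37 zax [-2.0e-04 -1.6e-03 -1.0e+00] j [-0.551 -0.039  1.956 -0.002  1.224 -0.417] F [-1.7  0.1  2.7] T [0.07 0.51 0.66] w 0.0451
turn deg [ 0.    0.09 -0.03]
```

View pics/d2.png

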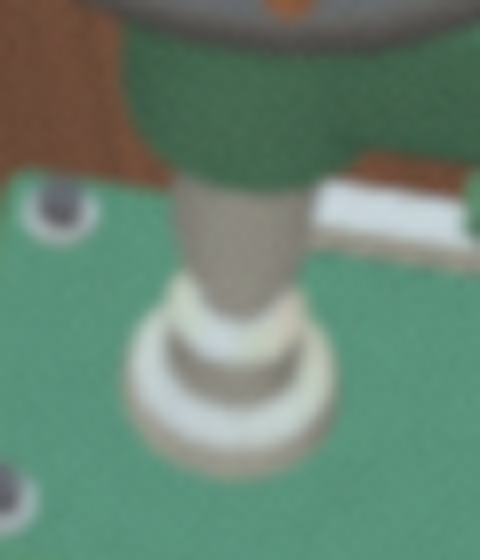

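The moment has jumped to 0.66 N m after 78° of turn, which looks like the firm stop. I'll press 3° further to confirm and compare.

Emit:
carry_out:
  motion:
    - [0,0,1.5,0,0,0,0.3]
    - [0,0,1.5,0,0,0,0.3]
    - [0,0,0,0,0,0,0.3]

```text
clock: 16.0
eef_pos: [0.4911, -0.184, 0.2927]
tool_rot: [2.409, 2.012, -0.005]
wrist_force: [-2.4, -3.8, 2.3]
gripper_width: 0.0454
```

```bash
python3 - <<'E'
from h import *
square(79.4)
s=cap("side");np.save("s11.npy",s,allow_pickle=True)
o=np.load("s10.npy",allow_pickle=True).item();
L=[cv2.resize(q["color"][350:420,345:405,::-1],None,fx=6,fy=6,interpolation=cv2.INTER_CUBIC) for q in (o,s)]
cv2.imwrite("pics/d3.png",np.hstack(L))
c=cap("wrist");cv2.imwrite("pics/w11.png",c["color"][:,:,::-1])
E
```

```text
t 16.0 pos [ 0.4911 -0.184   0.2927] head 79.72 zax [-8.0e-04 -4.5e-03 -1.0e+00] j [-0.551 -0.039  1.956 -0.004  1.223 -0.37 ] F [-2.4 -3.8  2.3] T [-0.54  0.58  1.15] w 0.0454
turn deg [0.   0.26 0.32]
```

View pics/d3.png

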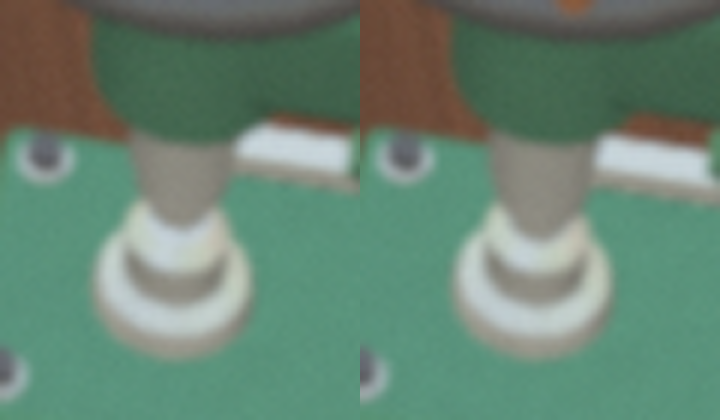

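View pics/w11.png

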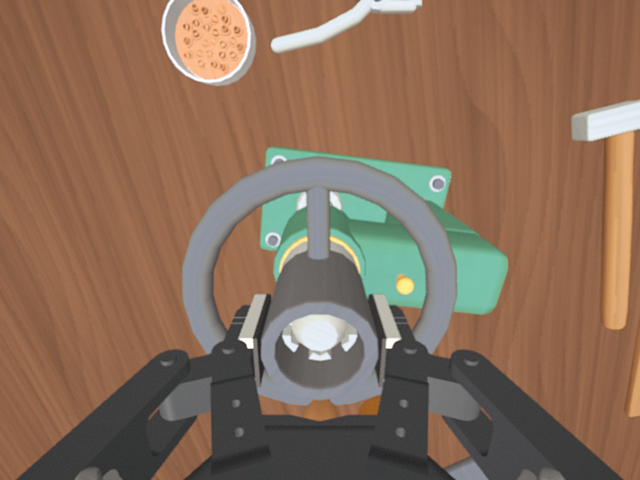

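```bash
python3 - <<'E'
from h import *
s=np.load("s11.npy",allow_pickle=True).item()
x=[.492,-.1825]
im=cv2.resize(s["color"][340:420,335:415,::-1],None,fx=7,fy=7,interpolation=cv2.INTER_CUBIC)
o=np.load("s10.npy",allow_pickle=True).item();im0=cv2.resize(o["color"][340:420,335:415,::-1],None,fx=7,fy=7,interpolation=cv2.INTER_CUBIC)
for z,rad,col in ((.055,.0095,(0,0,255)),(.022,.0095,(255,0,0))):
    a=np.linspace(0,2*np.pi,40);P=proj(s,np.c_[x[0]+rad*np.cos(a),x[1]+rad*np.sin(a),np.full(40,z)])
    for I in (im,): cv2.polylines(I,[((P-[335,340])*7+3).astype(np.int32)],True,col,1)
cv2.imwrite("pics/d4.png",cv2.resize(np.hstack([im0,im]),(800,400)))
E
```

```text
(no output)
```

View pics/d4.png

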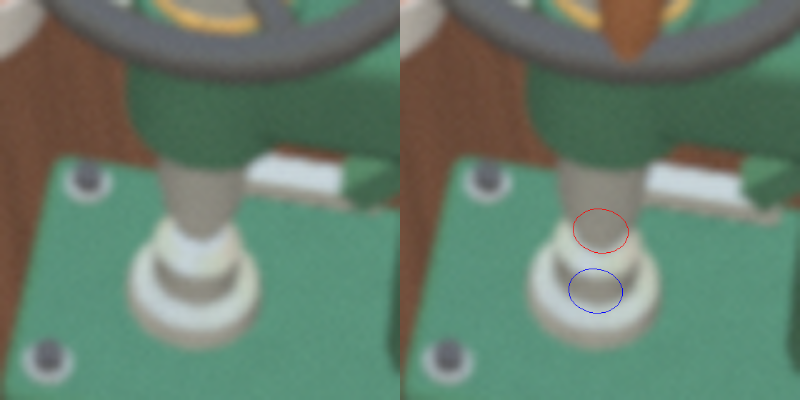

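The moment rose to 1.15 N m with the wheel held fast, so the ram is against its firm stop. The ram came down about 2 px (≈5 mm), matching ~75° net at 4 mm/rad, and its end now overlaps the lower die's top face. I'll ease the torsion, open and rise.

Emit:
carry_out:
  motion:
    - [0,0,-1.5,0,0,0,0.3]
    - [0,0,-0.8,0,0,0,0.3]
    - [0,0,0,0,0,0,0.3]

```text
clock: 16.35
eef_pos: [0.4911, -0.1839, 0.2926]
tool_rot: [2.377, 2.052, -0.002]
wrist_force: [-3.0, -4.1, 4.2]
gripper_width: 0.0451
```

```bash
python3 - <<'E'
from h import *
square(81.7)
E
```

```text
t 16.35 pos [ 0.4911 -0.1839  0.2926] head 81.61 zax [ 3.0e-04 -1.9e-03 -1.0e+00] j [-0.551 -0.039  1.956 -0.002  1.223 -0.404] F [-3.  -4.1  4.2] T [-0.81  0.56  0.12] w 0.0451
turn deg [ 0.03  0.11 -0.09]
```

Emit:
carry_out:
  motion:
    - [0,0,0,0,0,0,0.65]
    - [0,0,0,0,0,0,0.8]
    - [0,0,0,0,0,0,1]
    - [0,0,0,0,0,0,1]
    - [0,0,0,0,0,0,1]
    - [0,0,0,0,0,0,1]

```text
clock: 16.85
eef_pos: [0.4908, -0.1826, 0.2915]
tool_rot: [-2.376, -2.053, 0.001]
wrist_force: [1.1, 1.1, -0.4]
gripper_width: 0.0851
```

```bash
python3 - <<'E'
from h import *
head();c=cap("wrist");cv2.imwrite("pics/w12.png",c["color"][:,:,::-1])
E
```

```text
t 16.85 pos [ 0.4908 -0.1826  0.2915] head 81.66 zax [-0.0015  0.0012 -1.    ] j [-0.55  -0.038  1.957  0.     1.224 -0.405] F [ 1.1  1.1 -0.4] T [-0.02  0.01  0.05] w 0.0851
```

View pics/w12.png

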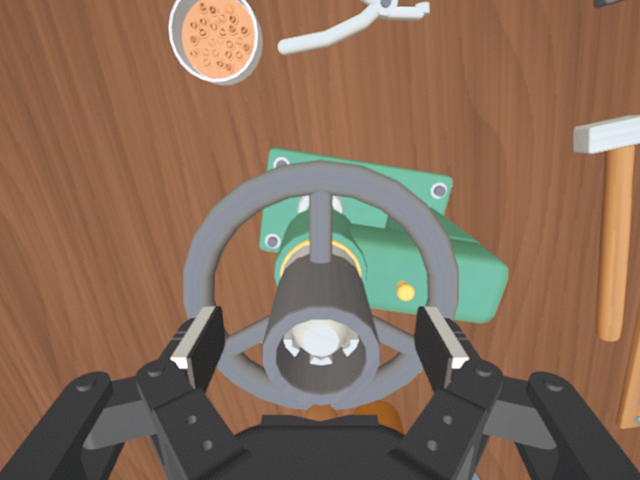

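The gripper is open and clear of the hub on both sides, the forces are near zero, and the wheel stayed seated. I'll rise straight up and inspect.

Emit:
carry_out:
  motion:
    - [0,0,0,0,0,-1.0,1]
    - [0,0,0,0,0,-2.0,1]
    - [0,0,0,0,0,-3.0,1]
    - [0,0,0,0,0,-3.0,1]
    - [0,0,0,0,0,-3.0,1]
    - [0,0,0,0,0,-1.0,1]
    - [0,0,0,0,0,0,1]

```text
clock: 17.48
eef_pos: [0.4917, -0.1833, 0.4265]
tool_rot: [2.372, 2.05, 0.003]
wrist_force: [-0.2, 0.1, -0.1]
gripper_width: 0.0854
```

Emit:
carry_out:
  motion:
    - [0,0,0,-3.0,0,0,1]
    - [0,0,0,-3.0,0,0,1]
    - [0,0,0,-2.0,0,0,1]
    - [0,0,0,0,0,0,1]
    - [0,0,0,0,0,0,1]

```text
clock: 17.9
eef_pos: [0.4789, -0.2625, 0.4192]
tool_rot: [-2.375, -2.048, 0.002]
wrist_force: [1.0, -0.2, -0.8]
gripper_width: 0.0854
```

```bash
python3 - <<'E'
from h import *
s_,M=head();c=cap("wrist");np.save("w13.npy",c,allow_pickle=True);cv2.imwrite("pics/w13.png",c["color"][:,:,::-1])
s=cap("side");t=cap("top");np.save("s13.npy",s,allow_pickle=True)
cv2.imwrite("pics/f13.png",np.hstack([cv2.resize(s["color"][270:430,310:470,::-1],(400,400),interpolation=cv2.INTER_CUBIC),cv2.resize(t["color"][150:290,320:460,::-1],(400,400),interpolation=cv2.INTER_CUBIC)]))
E
```

```text
t 17.9 pos [ 0.4789 -0.2625  0.4192] head 81.55 zax [-0.0045  0.0037 -1.    ] j [-0.687 -0.065  1.751  0.     1.461 -0.54 ] F [ 1.  -0.2 -0.8] T [-0.05  0.02 -0.02] w 0.0854
```

View pics/w13.png

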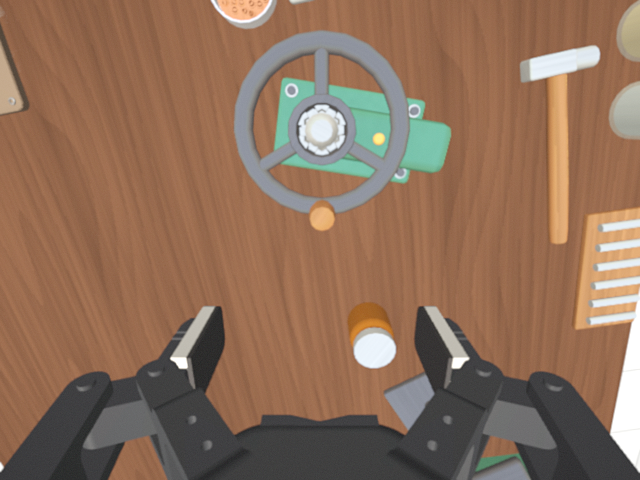

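View pics/f13.png

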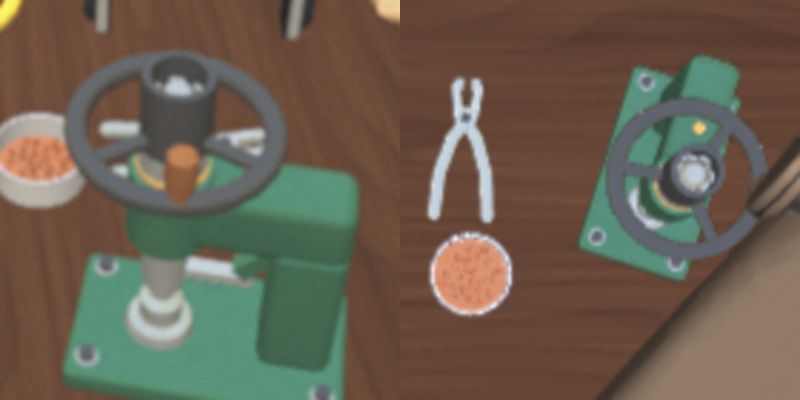

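The wheel sits level with the nose up through the bore, at wrist (321,130) and side (381,301). The tin and pliers lie where they were. Last checks: the hub-top height and the dies after release.

```bash
python3 - <<'E'
from h import *
w=np.load("w13.npy",allow_pickle=True).item();s=np.load("s13.npy",allow_pickle=True).item();b=np.load("s11.npy",allow_pickle=True).item()
print("hub top",tri([(w,(321.5,129.5)),(s,(381.2,301.2))]))
# hub diameter apparent in wrist view
for z in (.256,.284):
    print(z,np.linalg.norm(plane(w,(288,129.5),z)-plane(w,(355.5,129.5),z)))
print("ram shift after release px", cv2.phaseCorrelate(b["color"][365:400,358:385,1].astype(np.float32),s["color"][365:400,358:385,1].astype(np.float32)))
crop(w,270,80,100,100,6,"w13c.png")
E
```

```text
hub top (array([ 0.49198041, -0.18157356,  0.25041969]), [np.float64(0.0006210524981516363), np.float64(0.0006210524981517307)])
0.256 0.04477565664877054
0.284 0.03943214327963256
ram shift after release px ((0.4155603824041929, 0.027274820375613018), 0.9849760463698901)
```

View pics/w13c.png

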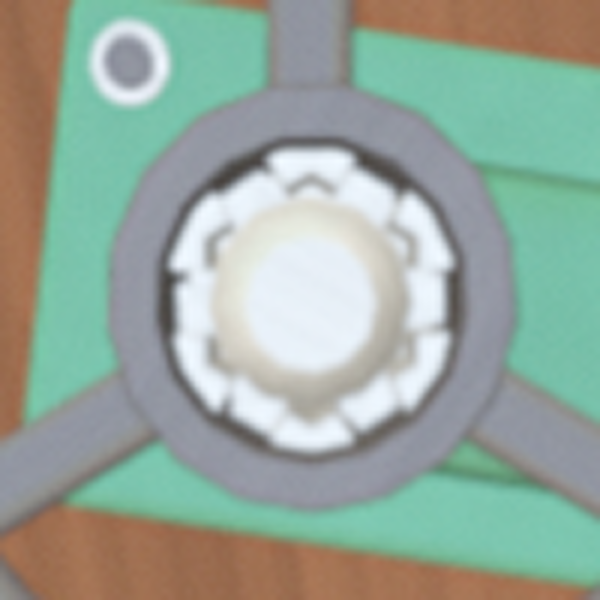

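The teeth sit interleaved between the lands. Hub-top height reads 250 mm (expected 256 home, 284 unmeshed) and the ram didn't shift on release. Handing in.

```bash
python3 -c "
from station import r
print(r.sign_off())"
```

```text
the job is handed in; nothing more can be done
None
```

The black handwheel is back on the press with its splines meshed and the hub home on the collar. I then turned it clockwise to the firm stop, let go and handed the job in at about 18 s.

**Fitting:** I read the angle of the teeth and the hub's lands with the wrist camera and lined them up beforehand. The teeth went in without rocking. The sideways force stayed near 3 N, and the final seating press was about 10 N. Contact came at exactly the home height.

**Turning:** The wheel turned with about 0.2 N m, as stated for the spindle. At 78° of tool turn the resistance jumped, and pressing 3° further took it to 1.15 N m. That is about 75° net, or roughly 5 mm of ram travel, within the 3 to 8 mm range. I eased off before opening the gripper.

**Last checks:**
- The close-up shows teeth and lands interleaved, with the nose up through the bore.
- The ram did not shift on release.
- The tin and pliers look undisturbed, and the robot was touching nothing.

**Where readings disagreed or were weak:**
- **Wheel position:** the fixed cameras put the wheel about 5 mm off the wrist camera's reading. I went with the wrist camera.
- **Hub top:** it measured 250 mm by triangulation, against 256 mm expected when home. Unmeshed it would stand at 284 mm.
- **Die contact:** I could not see the contact face directly. That the dies meet rests on the firm stop and the ram travel.

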